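Ratchet down the clamp nut of a cylinder head on a tilting table

TASK

The cylinder head stands on the tilting table ready for drilling, but the bright nut of its middle strap clamp is still loose: fit the big ring of the ratchet spanner fully down over that nut and, swinging the handle to and fro between the two work stops, do the nut up until it is fully tight and stops. Then take the spanner off and lay it flat, right way up, on the free part of the blue mat, both rings on the mat. Do not drop the spanner, and leave the other tools and tins where they are.

Things in the scene. Friction and masses are not known exactly. Their poses are not given: they have to be found in the camera images.
- spanner: Steel double-ended ratchet ring spanner, 195 mm long, about 0.34 kg, lying right way up. Origin on its underside midway between the rings; x towards the big ring, z up out of its top face. Its ratchet drives the nut while the handle swings clockwise (seen from above the ring) and clicks freely back anticlockwise; clicks and play cost about 20 degrees of each swing.
- ring (a point): Axis of the big ring at the spanner's underside, 75 mm from the spanner's origin towards +x; same axes as the spanner. The ring is 54 mm across and 18 mm thick; inside it turns a dark hexagon for 24 mm nuts, open right through.
- small_end (a point): Axis of the small ring at the spanner's underside, 75 mm from the spanner's origin towards -x; same axes. The ring is 36 mm across, 18 mm thick, fixed, and too small for the nut.
- grip (a point): A good place to hold the handle, 105 mm from the big ring's axis: the middle of a straight bar 16 mm wide (y) and 12 mm tall (8 to 20 mm above the spanner's underside), which runs from 57 mm behind to 48 mm ahead of the spanner's origin. Same axes as the spanner.
- hexagon (a point): The turning hexagon inside the big ring, 25.6 mm across flats with a mouth flared by 2.5 mm: same point as ring, z the same, x through a corner of the hexagon (repeats every 60 degrees). Off the nut it goes along with the handle, either way.
- nut_seat (a point): Middle of the underside of the bright brass-coloured nut (the outer clamps' nuts are black), on its steel washer (52 mm across). z up along the stud, which leans 25 degrees from vertical towards the low edge of the table; x through a corner of the nut, turning with it. Nut 24 mm across flats, 16 mm high, bevelled top; the 15 mm stud ends 27 mm above the washer. Spanner home: ring at this point.
- nut (a joint): Turn of the nut, rad, growing as it is tightened (clockwise seen from above). Starts at 1.3 to 1.9; fully tight at 3.2, where it stops dead. On the way it drags with about 0.45 N m (some 4 N at the handle) and it stays where it is left.
- fixture: Grey slotted tilting table, 245 by 260 mm, fixed, on a green base, with an aluminium cylinder head on its upper half. Origin on the bench below the nut's stud (the plate's top is 105 mm up there, the washer's top 41 mm above it, square to the plate); x level towards the high edge, z up. The plate rises 25 degrees towards x; its low edge, 70 mm down the slope from the stud, looks to the right, seen from the robot.
- stop_far_foot (a point): Foot, on the plate, of the work stop on the far side of the nut (away from the robot): a bright round post (20 mm across, 85 mm tall, square to the plate) in a dark 34 mm block 26 mm tall, 45 mm down the slope from the nut's stud and 52 to 62 mm to its -y side. Same axes as the fixture. It ends the anticlockwise swing with the handle about 34 to 40 degrees from straight down the slope.
- stop_near_foot (a point): Foot of the work stop on the robot's side of the nut, alike: 45 mm down the slope from the nut's stud and 52 to 62 mm to its +y side. Same axes as the fixture. It ends the clockwise swing with the handle about 34 to 40 degrees from straight down the slope. The spanner's handle must lie between the two posts, out over the table's low edge.
- mat: Blue tool mat, 240 (x) by 150 (y) by 5 mm, fixed on the bench; origin at the centre of its underside. A screwdriver lies along its -y edge; the rest is free.
- screwdriver: Screwdriver, 180 mm long, lying on the mat along its -y edge; leave it alone. Origin under its middle, length along x.
- valve_spring: Dark coil valve spring, upright, 34 mm across, 56 mm tall, beside the spanner's big ring; leave it alone. Origin under its middle.
- paste_tin: Flat red tin, 53 mm across, 34 mm tall, beside the spanner's small ring; leave it alone. Origin under its middle.
- wood_block: Light wood block, 120 by 55 by 26 mm tall, by the low edge of the tilting table; leave it alone. Origin under its middle.
- oil_bottle: Yellow oil bottle, 60 mm across, 170 mm tall; leave it alone. Origin under its middle.
- thinner_can: Grey can, 68 mm across, 110 mm tall; leave it alone. Origin under its middle.

How it is judged:
On the way, in this order (a step that is already met when the one before it is completed fails the run):
1. the big ring is fully down over the loose nut (distance between ring and nut_seat below 0.006 m and angle between the z axis of ring and the z axis of nut_seat, either way round below 0.12 rad and value of joint nut below 2.4 rad), for 0.1 s.
2. the nut is fully tight, with the spanner still on it (distance between ring and nut_seat below 0.006 m and angle between the z axis of ring and the z axis of nut_seat, either way round below 0.12 rad and value of joint nut above 3.14 rad), for 0.1 s.
At the end, for the whole second after the job is handed in: The nut is tight (within 0.08 rad of its stop at 3.2) and the spanner lies flat (within 0.08 rad), at rest and let go, with the centres of both rings over the mat and within 5 mm of its surface (value of joint nut above 3.12 rad and x of ring in the frame of mat between -0.12 and 0.12 m and y of ring in the frame of mat between -0.075 and 0.075 m and z of ring in the frame of mat between 0.001 and 0.01 m and x of small_end in the frame of mat between -0.12 and 0.12 m and y of small_end in the frame of mat between -0.075 and 0.075 m and z of small_end in the frame of mat between 0.001 and 0.01 m and angle between spanner's own z axis and vertical below 0.08 rad and linear speed of spanner below 0.02 m/s); the robot touches nothing.
It fails at once if a bystander (screwdriver, spring, tin, block, bottle or can) is pushed more than 25 mm (distance of any of screwdriver, valve_spring, paste_tin, wood_block, oil_bottle, thinner_can from where it was at the start of the episode above 0.025 m).
It fails at once if the spanner is dropped (moves faster than 0.7 m/s while not held) (linear speed of spanner above 0.7 m/s and contact force between the fingers and spanner below 0.2 N).
It also fails if it takes over 70 s, if anything falls off the work surface, if the arm or the gripper's body presses on something with over 40 N, if the wrist force passes 120 N, or if a joint passes its speed limit or range.

ROBOT

A 7-joint arm with a two-finger parallel gripper is mounted at the origin on the work surface. World frame = base frame: x ahead of the robot, y to its left, z up, the work surface at z = 0. Lengths are in m, angles in rad, forces in N, time in s.
With the tool pointing down it reaches from about 0.4 to 0.875 m from the base axis. Payload 6.5 kg.
Tool frame: the origin (TCP) lies on the centre line of the jaws, within the pads' length; the fingertips stand 14 mm ahead of it and the grasp point (between the pads) lies 5 mm behind it (robot.tip_reach is the distance from the TCP to the fingertips, in m); z points along the fingers, y is the direction in which the jaws open and shut (so a half turn about z gives the same grasp; the last joint's range is limited). The gripper opens to 85 mm and grips with 20 to 120 N. Pads are 22 mm wide; open, the fingers measure 114 mm over their backs; the gripper's body (76 mm by 85 mm) begins 54 mm behind the grasp point. The pads swing forward as they close: fully open they stand 13 mm farther back than shut.
Start: joints at [1.115, 0.536, -0.004, 1.538, 0.003, 1.067, -0.071], TCP at [0.247, -0.601, 0.245] pointing down, gripper open.
Joint ranges: [-2.7, 2.7], [-0.37, 2.16], [-1.27, 1.26], [0.24, 2.4], [-1.31, 4.45], [0.19, 1.91], [-2.76, 2.76]. Speed limits (rad/s): [2.39, 2.39, 3.14, 3.14, 3.14, 3.14, 3.14].

INTERFACE

Orientations are given as a 3x3 rotation matrix whose columns are the frame's x, y, z axes.
In Python, from plant import robot, imaging, job, models gives the robot as it stands.
- The arm moves only by the tool play_rows, never from a script. Its argument "targets" is a list of rows, each a list of 3 entries, a list of its own where there are three numbers: the turn, a rotation vector about the tool's x, y, z normalised to -1 to 1, where 1 is 4 degrees, then the shift along the tool's x, y, z normalised to -1 to 1, where 1 is 2 cm, then the opening, from 0 (shut) to 1 (fully open). In form: [[[rx, ry, rz], [tx, ty, tz], claw], ...]. A call has 1 to 10 rows; each row shifts and turns the commanded pose from where the row before left it, along the tool's axes as they then stand; what a row does not reach is not made up. A row lasts 1/10 s, in which the tool goes at most 50 mm and 8.59 degrees, less where a joint would pass 70% of its speed; a pose out of reach is approached as far as the arm can. A call with a number of a shift or a turn outside -1 to 1 is refused whole. A call with a gripper value outside its range is refused whole. The fingers move at their own pace and stop on an object; "grip_force" is the grip in N (left out, the last holds). Time passes only in rows, so rows that do not move let the fingers close. It gives the time, the measured TCP pose, the force and the opening at its end, in the units of the state.
- robot.observe(): the state, without advancing time (a new reading comes with each control period).
- imaging.read_camera(name): name is "side" or "top" or "wrist"; returns a dict with "image" (400x640x3 uint8, red, green, blue), "depth" (400x640 float32, m along the optical axis (not along the pixel's ray), 0 where there is no reading), "fov_y" (degrees; the focal length in pixels is half the picture's height over the tangent of half this angle, whatever the lens; pixels are square), "cx", "cy" (the principal point, pixels), "k1" (the pictures are not rectified: a ray, as slopes to the right and down, at radius r is drawn at 1 + k1 r^2 times it, then the intrinsics apply), "cam_to_world" (4x4, takes a point from camera to world coordinates). Camera axes: x right, y down, z forward; pixel columns grow to the right and rows downward; lengths in m; the calibration is good to about 2 mm. A picture is of the moment at which its call begins.
- job.job_done(): hands the job in, once; it reports no verdict.
Trained networks look in a picture, given as the dict that the camera call returned (one of the last four; its "shot" number tells which), for a name from the list of things; names that differ only in an ending like _2 or _b are one class to them, and where a whole thing is asked for, a point or a joint stands for the part that bears it (a point fixed in the world has none). Each returns a list of dicts, best first, with "p" (0 to 1); they miss things now and then, are a little off and sometimes report something else, mostly with a low value. They report only what shows in the picture. A call takes as long as a camera call.
- models.look_for(label, picture): "bbox" ([left, top, right, bottom] in pixels, round what is visible of it).
- models.tip_of(label, picture): "position" ([row, column] in pixels: a listed point, or the origin of a listed thing).
The state is a dict: "t": time; "joint_positions": joint angles; "qd": joint speeds; "joint_efforts": joint torques, N m; "tool_pos": TCP position; "eef_rot": TCP orientation; "contact_force": force on the tool from outside, world axes, zero at the start; "torque": the same for the moment, N m; "finger_gap": finger opening in m.
Only numpy, scipy, OpenCV 4.12 (cv2) and the standard library are available. Lean on these libraries where they do the work, as an engineer would, in place of code of your own. Each camera call takes 0.05 s, during which the arm holds its last target. There are 200 camera calls.

## Working session

There is one attempt and no reset: what is moved stays moved. The work goes in short steps, Python scripts to look and compute and a tool call to move; the robot and the scene stay as the last step left them, time stands still between calls to the robot, and variables do not carry over. Pictures are saved under pics/ and viewed, about 8 in all and at most 12, crops included, and the job is handed in when it is done.

Besides the shell and the picture viewer there is one more tool, called as a command line: name --argument value ..., lists and objects as JSON in quotes. play_rows: Moves the arm, as the interface text tells. Its arguments: {"type":"object","properties":{"targets":{"type":"array"},"grip_force":{"type":"number"}},"required":["targets"]}

```bash
mkdir -p pics; ls; cat > h.py <<'E'
import numpy as np, cv2
from plant import robot, imaging, job, models
def shot(n): return imaging.read_camera(n)
def save(d,f,crop=None,s=1):
    im=d["image"][...,::-1]
    if crop: l,t,r,b=crop; im=im[t:b,l:r]
    cv2.imwrite("pics/"+f,cv2.resize(im,None,fx=s,fy=s,interpolation=cv2.INTER_CUBIC))
def K(d):
    f=200/np.tan(np.radians(d["fov_y"])/2)
    return f
def ray(d,row,col):
    f=K(d); x=(col-d["cx"])/f; y=(row-d["cy"])/f; u,v=x,y
    for _ in range(20):
        k=1+d["k1"]*(u*u+v*v); u,v=x/k,y/k
    M=np.array(d["cam_to_world"]); return M[:3,3],M[:3,:3]@np.array([u,v,1.])
def at_depth(d,row,col,w=1):
    r,c=int(round(row)),int(round(col)); p=d["depth"][max(r-w,0):r+w+1,max(c-w,0):c+w+1]; p=p[p>0]
    o,v=ray(d,row,col); return o+v*np.median(p) if len(p) else None
def at_z(d,row,col,z):
    o,v=ray(d,row,col); return o+v*(z-o[2])/v[2]
def proj(d,p):
    M=np.array(d["cam_to_world"]); q=M[:3,:3].T@(np.asarray(p)-M[:3,3]); u,v=q[0]/q[2],q[1]/q[2]
    k=1+d["k1"]*(u*u+v*v); f=K(d); return f*v*k+d["cy"],f*u*k+d["cx"]
E
cat > a.py <<'E'
from h import *
np.set_printoptions(precision=4,suppress=True)
for n in ["top","side","wrist"]:
    d=shot(n); save(d,n+"0.png")
    print(n,d["fov_y"],d["k1"],np.array(d["cam_to_world"])[:3,3])
    for l in "spanner ring small_end grip nut_seat stop_far_foot stop_near_foot mat screwdriver valve_spring paste_tin wood_block oil_bottle thinner_can fixture".split():
        t=models.tip_of(l,d)
        for e in t[:1]:
            r,c=e["position"]; P=at_depth(d,r,c) if 0<=r<400 and 0<=c<640 else None
            print(l,round(e["p"],2),np.round([r,c]),P)
E
python3 a.py
```

```text
pics
top 49.070464309695886 -0.008172796155245599 [ 0.3252 -0.0234  1.2193]
spanner 0.57 [229. 454.] [ 0.4581 -0.3778 -0.0003]
ring 0.58 [210. 471.] [ 0.5117 -0.4294  0.0005]
small_end 0.88 [254. 439.] [ 0.3887 -0.3252  0.0177]
grip 0.59 [241. 454.] [ 0.4221 -0.3693  0.0195]
nut_seat 0.5 [175. 329.] [ 0.5838 -0.0318  0.1584]
stop_near_foot 0.9 [203. 335.] [ 0.5195 -0.0449  0.1154]
mat 0.76 [225. 190.] [0.4871 0.3616 0.0021]
screwdriver 0.61 [224. 210.] [0.487  0.3    0.0214]
valve_spring 0.5 [199. 453.] [ 0.5366 -0.3686  0.0418]
paste_tin 0.5 [172. 331.] [ 0.5903 -0.0372  0.1582]
wood_block 0.75 [237. 373.] [ 0.4386 -0.147   0.026 ]
oil_bottle 0.73 [204. 334.] [ 0.5178 -0.0441  0.1164]
thinner_can 0.8 [160. 423.] [ 0.6359 -0.2826  0.0891]
fixture 0.56 [185. 323.] [ 0.5716 -0.0153  0.1025]
side 54.377426394679276 -0.06796031030420878 [ 0.4119 -0.7997  0.8978]
spanner 0.75 [191. 343.] [ 0.5817 -0.0502  0.1536]
ring 0.65 [358. 339.] [ 0.5102 -0.4515  0.0177]
small_end 0.8 [326. 284.] [ 0.3917 -0.3555  0.0184]
grip 0.72 [331. 301.] [ 0.4299 -0.3758  0.0193]
nut_seat 0.54 [194. 346.] [ 0.5904 -0.0486  0.1425]
stop_far_foot 0.81 [218. 363.] [ 0.633  -0.1022  0.0952]
stop_near_foot 0.57 [212. 325.] [ 0.5304 -0.0703  0.1008]
mat 0.62 [148. 298.] [0.4917 0.3469 0.0067]
screwdriver 0.56 [155. 304.] [0.5086 0.2989 0.0079]
valve_spring 0.7 [334. 352.] [ 0.5482 -0.4007  0.0239]
paste_tin 0.9 [344. 268.] [ 0.3508 -0.4052  0.0333]
wood_block 0.92 [258. 297.] [ 0.4401 -0.1659  0.0257]
oil_bottle 0.73 [148. 342.] [0.5993 0.0754 0.2026]
fixture 0.75 [358. 337.] [ 0.5044 -0.4498  0.0188]
wrist 71.11317460163643 0.015574824712039304 [ 0.309  -0.5761  0.3737]
grip 0.73 [ 30. 177.] [ 0.3383 -0.4034  0.0335]
paste_tin 0.73 [ 30. 177.] [ 0.3384 -0.4028  0.0335]
```

```bash
python3 - <<'E'
import cv2
a=cv2.imread("pics/top0.png")[100:320,140:560]; b=cv2.imread("pics/side0.png")[100:400,180:480]
cv2.imwrite("pics/t1.png",cv2.resize(a,None,fx=1.9,fy=1.9)); cv2.imwrite("pics/s1.png",cv2.resize(b,None,fx=2,fy=2))
E
```

```text
(no output)
```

View pics/t1.png

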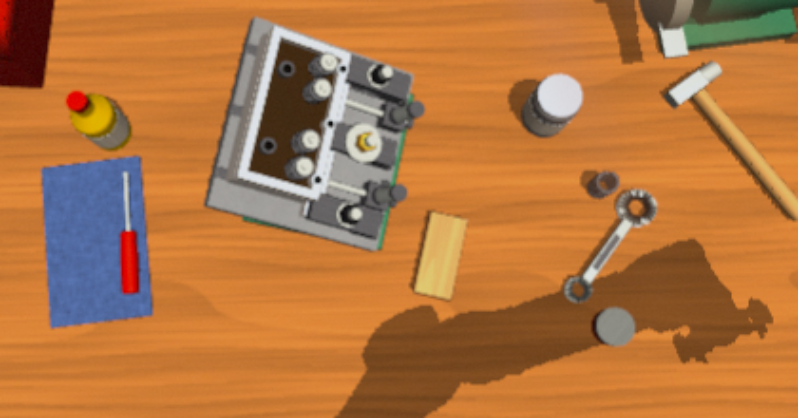

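View pics/s1.png

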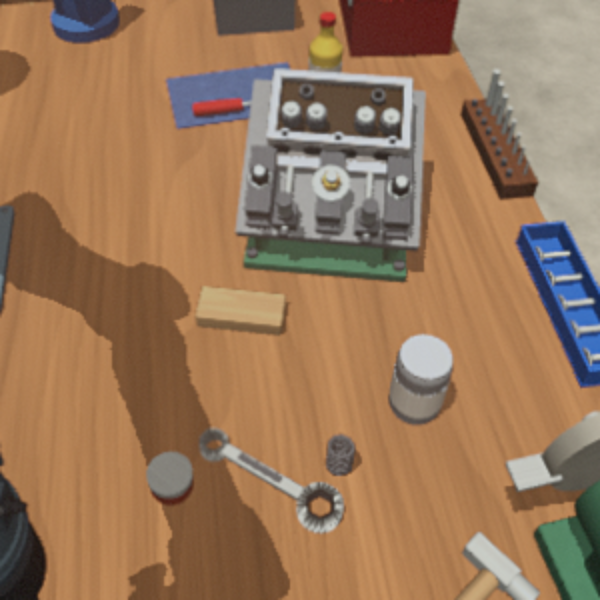

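The top view shows the spanner with its big ring at about (475, 210) and small ring at (444, 252). The brass nut is at about (334, 174), with the table's low edge facing right (-y) and the mat at the left. The side view agrees, with the nut at (345, 191). The network's ring/nut hits are near these; some other labels are wrong, e.g. the paste tin in the top view. Next I measure precisely.

```bash
cat > b.py <<'E'
from h import *
np.set_printoptions(precision=4,suppress=True)
s=robot.observe(); print(s["eef_rot"],s["tool_pos"],s["contact_force"])
def cloud(d):
    f=K(d); R,C=np.mgrid[:400,:640]; x=(C-d["cx"])/f;y=(R-d["cy"])/f;u,v=x,y
    for _ in range(10): k=1+d["k1"]*(u*u+v*v);u,v=x/k,y/k
    P=np.stack([u,v,np.ones_like(u)],-1)*d["depth"][...,None]; M=np.array(d["cam_to_world"]); return P@M[:3,:3].T+M[:3,3]
t=shot("top"); sd=shot("side")
print("ring top",at_z(t,209.5,474.7,.018),"small",at_z(t,252.1,444.2,.018))
print("ring side",at_z(sd,100+506/2,180+320/2,.018),"small",at_z(sd,100+444/2,180+214/2,.018))
for d,n in((t,"top"),(sd,"side")):
    P=cloud(d); ok=d["depth"]>0
    m=ok&(P[...,2]>.012)&(P[...,2]<.026)&(P[...,0]>.36)&(P[...,0]<.56)&(P[...,1]>-.5)&(P[...,1]<-.30)
    m=m.astype(np.uint8); nn,lab,st,_=cv2.connectedComponentsWithStats(m); 
    for i in range(1,nn):
        if st[i,4]>60:
            Q=P[lab==i]; c=Q[:,:2].mean(0); w,V=np.linalg.eigh(np.cov((Q[:,:2]-c).T)); a=(Q[:,:2]-c)@V[:,1]; b=(Q[:,:2]-c)@V[:,0]
            print(n,"comp",st[i],c,V[:,1],a.min(),a.max(),b.min(),b.max(),"ends",c+V[:,1]*a.min(),c+V[:,1]*a.max())
    # plate plane: ransac in fixture area
    m=ok&(abs(P[...,0]-.57)<.2)&(P[...,1]>-.15)&(P[...,1]<.2)&(P[...,2]>.05)&(P[...,2]<.26)
    Q=P[m]; rng=np.random.default_rng(0); best=0
    for _ in range(3000):
        a,b,c=Q[rng.choice(len(Q),3,False)]; N=np.cross(b-a,c-a); L=np.linalg.norm(N)
        if L<1e-5: continue
        N/=L; N*=np.sign(N[2])
        if not .88<N[2]<.93: continue
        k=abs((Q-a)@N)<.002
        if k.sum()>best: best=k.sum(); B=k
    c=Q[B].mean(0); N=np.linalg.svd(Q[B]-c,full_matrices=False)[2][2]; N*=np.sign(N[2]); print(n,"plane",best,c,N,np.degrees(np.arccos(N[2])),"lowdir",np.degrees(np.arctan2(N[1],N[0])),"d at nut .59,-.04",(c-[.59,-.04,0])@N/N[2])
E
python3 b.py; python3 - <<'E'
from h import *
np.set_printoptions(precision=4,suppress=True)
for n in("top","side"):
    d=shot(n); im=cv2.cvtColor(d["image"],cv2.COLOR_RGB2HSV)
    m=(im[...,0]>18)&(im[...,0]<32)&(im[...,1]>90)&(im[...,2]>80)
    r0,c0=((174,333) if n=="top" else (191,345)); w=np.zeros_like(m); w[r0-12:r0+13,c0-12:c0+13]=1; m&=w.astype(bool)
    R,C=np.nonzero(m); print(n,len(R),R.mean(),C.mean(),at_depth(d,R.mean(),C.mean(),2))
    # mat blue
    m=(im[...,0]>100)&(im[...,0]<125)&(im[...,1]>70)&(im[...,2]>60); m[:, 240:]=False if n=="top" else m[:,240:]
    if n=="top":
        m[:,:150]=0; cn=max(cv2.findContours(m.astype(np.uint8),0,1)[0],key=cv2.contourArea); b=cv2.boxPoints(cv2.minAreaRect(cn)); print("mat",[at_z(d,q[1],q[0],.005)[:2] for q in b])
E
```

```text
[[ 0.925   0.3801 -0.    ]
 [ 0.3801 -0.925  -0.0001]
 [-0.      0.0001 -1.    ]] [ 0.247  -0.6012  0.2453] [ 0.0266  0.1928 -0.2299]
ring top [ 0.5087 -0.4329  0.018 ] small [ 0.3939 -0.3401  0.018 ]
ring side [ 0.5138 -0.4397  0.018 ] small [ 0.3985 -0.3468  0.018 ]
top comp [438 200  48  59 564] [ 0.465  -0.3976] [-0.7734  0.6339] -0.0860067238976632 0.1092072950031538 -0.026854319575037415 0.02627234652031725 ends [ 0.5315 -0.4522] [ 0.3805 -0.3284]
top plane 1675 [0.5671 0.0484 0.1319] [-0.0949 -0.4122  0.9061] 25.02539202734589 lowdir -102.96839502856133 d at nut .59,-.04 0.09408072524302677
side comp [280 314  72  51 762] [ 0.4704 -0.4032] [-0.7774  0.629 ] -0.08079094448062735 0.11157737239031644 -0.027650933239458317 0.02516410790634894 ends [ 0.5332 -0.4541] [ 0.3837 -0.3331]
side plane 1215 [ 0.5911 -0.0025  0.1137] [-0.1039 -0.4078  0.9071] 24.88886692077567 lowdir -104.28832385236643 d at nut .59,-.04 0.09672130012147534
top 47 174.7659574468085 331.02127659574467 [ 0.5833 -0.037   0.1613]
mat [array([0.5999, 0.4497]), array([0.6082, 0.2982]), array([0.3691, 0.2741]), array([0.3609, 0.4201])]
side 22 191.27272727272728 344.22727272727275 [ 0.5856 -0.0507  0.1538]
```

```bash
cat >> h.py <<'E'
from scipy.linalg import logm, expm
from scipy.spatial.transform import Rotation as Ro
np.set_printoptions(precision=4,suppress=True)
def T(R,p): M=np.eye(4);M[:3,:3]=R;M[:3,3]=p;return M
def now():
    s=robot.observe(); return T(np.array(s["eef_rot"]),np.array(s["tool_pos"]))
def screw(T0,T1,n=None):
    "identical rows taking T0 to T1"
    A=np.linalg.inv(T0)@T1; L=np.real(logm(A))
    for k in range(n or 1,200):
        E=expm(L/k); r=Ro.from_matrix(E[:3,:3]).as_rotvec()/np.radians(4); t=E[:3,3]/.02
        if max(abs(r).max(),abs(t).max())<=.98: break
    r,t=r.round(3),t.round(3)
    M=T0.copy()
    for _ in range(k): M=M@T(Ro.from_rotvec(r*np.radians(4)).as_matrix(),t*.02)
    print(k,"rows",[r.tolist(),t.tolist()],"end err mm",(M[:3,3]-T1[:3,3])*1e3); return M
def down(yaw): c,s=np.cos(yaw),np.sin(yaw); return np.array([[c,s,0],[s,-c,0],[0,0,-1.]])
E
python3 - <<'E'
from h import *
screw(now(),T(down(np.radians(-39.2)),[.4285,-.370,.16]))
E
```

```text
16 rows [[-0.0, 0.0, 0.962], [0.505, -0.821, 0.267]] end err mm [-0.0844 -0.0177 -0.1629]
```

play_rows --targets '[[[0, 0, 0.962], [0.505, -0.821, 0.267], 1], [[0, 0, 0.962], [0.505, -0.821, 0.267], 1], [[0, 0, 0.962], [0.505, -0.821, 0.267], 1], [[0, 0, 0.962], [0.505, -0.821, 0.267], 1], [[0, 0, 0.962], [0.505, -0.821, 0.267], 1], [[0, 0, 0.962], [0.505, -0.821, 0.267], 1], [[0, 0, 0.962], [0.505, -0.821, 0.267], 1], [[0, 0, 0.962], [0.505, -0.821, 0.267], 1]]'

```text
t: 3.4
tool_pos: [0.3061, -0.46, 0.2025]
eef_rot: [[0.989, -0.15, 0.0], [-0.15, -0.989, -0.0], [0.0, 0.0, -1.0]]
contact_force: [0.2, -0.7, -0.8]
finger_gap: 0.0855
```

play_rows --targets '[[[0, 0, 0.962], [0.505, -0.821, 0.267], 1], [[0, 0, 0.962], [0.505, -0.821, 0.267], 1], [[0, 0, 0.962], [0.505, -0.821, 0.267], 1], [[0, 0, 0.962], [0.505, -0.821, 0.267], 1], [[0, 0, 0.962], [0.505, -0.821, 0.267], 1], [[0, 0, 0.962], [0.505, -0.821, 0.267], 1], [[0, 0, 0.962], [0.505, -0.821, 0.267], 1], [[0, 0, 0.962], [0.505, -0.821, 0.267], 1], [[0, 0, 0], [0, 0, 0], 1], [[0, 0, 0], [0, 0, 0], 1]]'

```text
t: 4.4
tool_pos: [0.4282, -0.3701, 0.1598]
eef_rot: [[0.776, -0.631, -0.001], [-0.631, -0.776, -0.0], [-0.0, 0.0, -1.0]]
contact_force: [-0.2, -0.8, -0.1]
finger_gap: 0.0852
```

```bash
python3 - <<'E'
from h import *
d=shot("wrist"); save(d,"w1.png"); print(now(),robot.observe()["joint_positions"],robot.observe()["t"]); print(np.linalg.inv(now())@np.array(d["cam_to_world"]))
for l in("ring","small_end","grip","spanner"):
    for e in models.tip_of(l,d)[:1]: print(l,e,at_z(d,*e["position"],.0))
E
```

```text
[[ 0.775  -0.632  -0.0006  0.4276]
 [-0.632  -0.775  -0.0005 -0.3707]
 [-0.0002  0.0007 -1.      0.16  ]
 [ 0.      0.      0.      1.    ]] [ 0.5115  0.505   0.1614  1.8426 -0.1073  0.8026 -1.5272] 4.45
[[ 0.002  -0.9643 -0.2647  0.0673]
 [ 1.      0.0017  0.0013 -0.0007]
 [-0.0008 -0.2647  0.9643 -0.1282]
 [ 0.      0.      0.      1.    ]]
ring {'position': [74.7, 315.6], 'p': 0.56} [ 0.5127 -0.4391  0.    ]
small_end {'position': [226.8, 312.8], 'p': 0.9} [ 0.3948 -0.3393  0.    ]
grip {'position': [183.5, 312.6], 'p': 0.75} [ 0.4326 -0.37    0.    ]
spanner {'position': [156.2, 314.9], 'p': 0.97} [ 0.4533 -0.3899  0.    ]
```

View pics/w1.png

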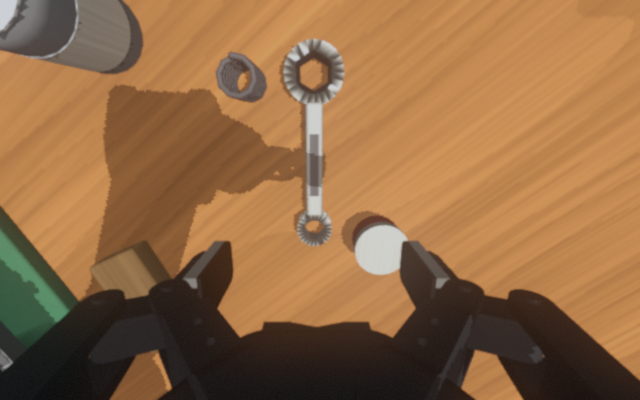

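The wrist view shows the spanner standing upright in the picture: big ring at (row 72, col 314), small ring at (228, 314), and the tin beside the small ring at (250, 380). I compute the grasp from these and make a rectified crop of the hexagon.

```bash
python3 - <<'E'
from h import *
d=shot("wrist"); M=now(); inv=np.linalg.inv(M)
f=lambda p: (inv@np.r_[p,1])[:3]*1e3
r=at_z(d,72,314.5,.018); s=at_z(d,228,314.5,.018); u=(r-s)/np.linalg.norm(r-s); g=r-u*.105
print("ring",r,"small",s,"len",np.linalg.norm(r-s),"yaw",np.degrees(np.arctan2(u[1],u[0])),"grip",g)
for n,p in(("ring",r),("small",s),("tin",at_z(d,250,380,.034)),("spring",at_z(d,70,240,.056))): print(n,f(p))
# rectified patch of ring top, up = spanner +x, right = spanner -y ; 0.2mm/px
def patch(d,c,ux,uy,half=.03,n=300):
    k=np.linspace(-half,half,n); mr=np.zeros((n,n),np.float32); mc=mr.copy()
    for i in range(n):
        for j in range(n): mr[i,j],mc[i,j]=proj(d,c-ux*k[i]-uy*k[j])
    return cv2.remap(d["image"],mc,mr,cv2.INTER_CUBIC)[...,::-1]
uy=np.cross([0,0,1],u)
a=patch(d,r,u,uy); cv2.imwrite("pics/hex.png",a)
E
```

```text
ring [ 0.5124 -0.4392  0.018 ] small [ 0.3975 -0.345   0.018 ] len 0.14855557243316636 yaw -39.343417350014114 grip [ 0.4312 -0.3726  0.018 ]
ring [108.8312  -0.601  142.1207]
small [-39.7243  -0.7505 142.0812]
tin [-56.7353  64.3686 126.0907]
spring [104.2455 -57.3037 104.1073]
```

View pics/hex.png

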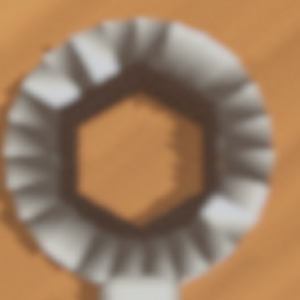

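play_rows --targets '[[[0, 0, 0.02], [0.1, -0.03, 0.9], 0.45], [[0, 0, 0.02], [0.09, 0, 0.9], 0.45], [[0, 0, 0], [0, 0, 0.9], 0.45], [[0, 0, 0], [0, 0, 0.9], 0.45], [[0, 0, 0], [0, 0, 0.9], 0.45], [[0, 0, 0], [0, 0, 0.9], 0.45], [[0, 0, 0], [0, 0, 0.9], 0.45], [[0, 0, 0], [0, 0, 0.7], 0.45], [[0, 0, 0], [0, 0, 0], 0.45], [[0, 0, 0], [0, 0, 0], 0.45]]'

```text
t: 5.7
tool_pos: [0.4317, -0.3722, 0.0201]
eef_rot: [[0.773, -0.635, -0.0], [-0.635, -0.773, -0.0], [-0.0, 0.0, -1.0]]
contact_force: [-0.9, -0.1, 0.8]
finger_gap: 0.0385
```

play_rows --targets '[[[0, 0, 0], [0, 0, 0], 0], [[0, 0, 0], [0, 0, 0], 0], [[0, 0, 0], [0, 0, 0], 0], [[0, 0, 0], [0, 0, 0], 0], [[0, 0, 0], [0, 0, 0], 0], [[0, 0, 0], [0, 0, 0], 0], [[0, 0, 0], [0, 0, 0], 0]]' --grip_force 80

```text
t: 6.4
tool_pos: [0.4324, -0.3725, 0.0211]
eef_rot: [[0.773, -0.634, 0.001], [-0.634, -0.773, -0.001], [0.002, -0.0, -1.0]]
contact_force: [-0.1, -0.4, 5.4]
finger_gap: 0.014
```

play_rows --targets '[[[0, 0, 0], [0, 0, -0.3], 0], [[0, 0, 0], [0, 0, -0.6], 0], [[0, 0, 0], [0, 0, -0.9], 0], [[0, 0, 0], [0, 0, -1], 0], [[0, 0, 0], [0, 0, -1], 0], [[0, 0, 0], [0, 0, -1], 0], [[0, 0, 0], [0, 0, -1], 0], [[0, 0, 0], [0, 0, -1], 0], [[0, 0, 0], [0, 0, -1], 0], [[0, 0, 0], [0, 0, -1], 0]]'

```text
t: 7.4
tool_pos: [0.4313, -0.3717, 0.1974]
eef_rot: [[0.773, -0.635, -0.0], [-0.635, -0.773, 0.0], [-0.0, -0.0, -1.0]]
contact_force: [-0.5, 0.6, -3.5]
finger_gap: 0.0134
```

```bash
cat >> h.py <<'E'
YAW=np.radians(76.5)
def fixR(yaw=None,lean=np.radians(25)):
    y=YAW if yaw is None else yaw; h=np.array([np.cos(y),np.sin(y),0]); z=np.array([0,0,1.])
    ex=h*np.cos(lean)+z*np.sin(lean); N=-h*np.sin(lean)+z*np.cos(lean); return np.c_[ex,np.cross(N,ex),N]
def toolR(F,ang=0):  # handle swung ang (ccw+, deg) from straight down slope
    A=F@Ro.from_rotvec([0,0,np.radians(ang)]).as_matrix(); return np.c_[A[:,0],-A[:,1],-A[:,2]]
SEAT=np.array([.586,-.042,.1422])
RT=np.array([.1042,0,.021])
def toolfor(ringpos,ang=0,RT_=None,F=None):
    R=toolR(fixR() if F is None else F,ang); return T(R,ringpos-R@(RT if RT_ is None else RT_))
E
python3 - <<'E'
from h import *
d=shot("wrist"); save(d,"w2.png")
M=now(); inv=np.linalg.inv(M); print(M, robot.observe()["finger_gap"])
t=shot("top")
print("nut top est",at_z(t,174.2,333.7,.160)); sd=shot("side"); print("side",at_z(sd,191,345.3,.162))
F=fixR(); print(F)
tgt=toolfor(SEAT+.09*F[:,2]+.06*F[:,1]); print("tgt",tgt)
W=T(np.eye(3),[0,0,0])
E1=screw(M,tgt)
A=np.linalg.inv(M)@tgt;L=np.real(logm(A))
for k in np.linspace(0,1,9):
    P=M@expm(L*k); print(round(k,2),"tcp",P[:3,3],"ring",(P@[.131,0,.021,1])[:3],"small",(P@[-.063,0,.021,1])[:3])
E
```

```text
[[ 0.7725 -0.635   0.0043  0.4328]
 [-0.635  -0.7725 -0.003  -0.3731]
 [ 0.0052 -0.0004 -1.      0.2007]
 [ 0.      0.      0.      1.    ]] 0.013786008701644967
nut top est [ 0.5848 -0.0437  0.16  ]
side [ 0.5867 -0.0583  0.162 ]
[[ 0.2116 -0.9724 -0.0987]
 [ 0.8813  0.2334 -0.4109]
 [ 0.4226 -0.      0.9063]]
tgt [[ 0.2116  0.9724  0.0987  0.4947]
 [ 0.8813 -0.2334  0.4109 -0.1654]
 [ 0.4226  0.     -0.9063  0.1988]
 [ 0.      0.      0.      1.    ]]
30 rows [[0.213, 0.13, -0.948], [0.225, -0.357, 0.081]] end err mm [-0.0993 -0.2798  0.1761]
0.0 tcp [ 0.4328 -0.3731  0.2007] ring [ 0.5341 -0.4564  0.1804] small [ 0.3842 -0.3332  0.1794]
0.12 tcp [ 0.4619 -0.3604  0.1955] ring [ 0.5816 -0.4157  0.1805] small [ 0.4063 -0.333   0.1716]
0.25 tcp [ 0.4873 -0.3409  0.1922] ring [ 0.6175 -0.3647  0.1841] small [ 0.4281 -0.3273  0.1653]
0.38 tcp [ 0.5071 -0.3156  0.1908] ring [ 0.6395 -0.3066  0.1905] small [ 0.4481 -0.3162  0.1604]
0.5 tcp [ 0.5202 -0.2862  0.191 ] ring [ 0.6461 -0.245   0.1991] small [ 0.465  -0.3004  0.1569]
0.62 tcp [ 0.5257 -0.2545  0.1923] ring [ 0.6368 -0.184   0.2089] small [ 0.4777 -0.2808  0.1547]
0.75 tcp [ 0.523  -0.2225  0.1944] ring [ 0.6122 -0.1274  0.2188] small [ 0.4853 -0.2587  0.1535]
0.88 tcp [ 0.5125 -0.1922  0.1967] ring [ 0.574  -0.0788  0.2278] small [ 0.4872 -0.2354  0.1531]
1.0 tcp [ 0.4947 -0.1654  0.1988] ring [ 0.5244 -0.0414  0.2351] small [ 0.4834 -0.2123  0.1531]
```

View pics/w2.png

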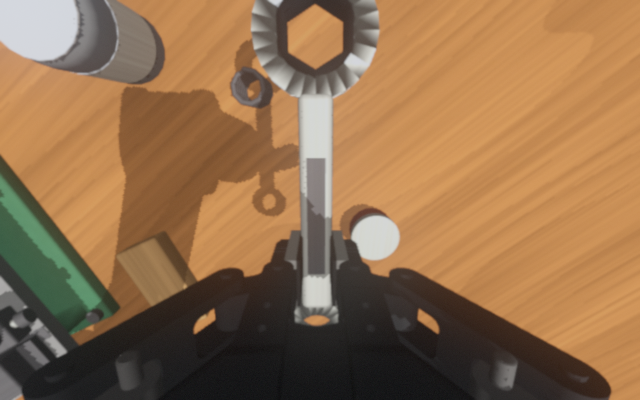

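The spanner is held straight: the big ring's hexagon is at about (38, 316) with a corner along the handle. Now the carry to a viewing pose beside the nut.

play_rows --targets '[[[0.213, 0.13, -0.948], [0.225, -0.357, 0.081], 0], [[0.213, 0.13, -0.948], [0.225, -0.357, 0.081], 0], [[0.213, 0.13, -0.948], [0.225, -0.357, 0.081], 0], [[0.213, 0.13, -0.948], [0.225, -0.357, 0.081], 0], [[0.213, 0.13, -0.948], [0.225, -0.357, 0.081], 0], [[0.213, 0.13, -0.948], [0.225, -0.357, 0.081], 0], [[0.213, 0.13, -0.948], [0.225, -0.357, 0.081], 0], [[0.213, 0.13, -0.948], [0.225, -0.357, 0.081], 0], [[0.213, 0.13, -0.948], [0.225, -0.357, 0.081], 0], [[0.213, 0.13, -0.948], [0.225, -0.357, 0.081], 0]]'

```text
t: 8.55
tool_pos: [0.4991, -0.3226, 0.1845]
eef_rot: [[0.991, -0.014, 0.132], [-0.029, -0.994, 0.107], [0.129, -0.11, -0.985]]
contact_force: [0.2, 0.1, -2.8]
finger_gap: 0.0133
```

play_rows --targets '[[[0.213, 0.13, -0.948], [0.225, -0.357, 0.081], 0], [[0.213, 0.13, -0.948], [0.225, -0.357, 0.081], 0], [[0.213, 0.13, -0.948], [0.225, -0.357, 0.081], 0], [[0.213, 0.13, -0.948], [0.225, -0.357, 0.081], 0], [[0.213, 0.13, -0.948], [0.225, -0.357, 0.081], 0], [[0.213, 0.13, -0.948], [0.225, -0.357, 0.081], 0], [[0.213, 0.13, -0.948], [0.225, -0.357, 0.081], 0], [[0.213, 0.13, -0.948], [0.225, -0.357, 0.081], 0], [[0.213, 0.13, -0.948], [0.225, -0.357, 0.081], 0], [[0.213, 0.13, -0.948], [0.225, -0.357, 0.081], 0]]'

```text
t: 9.55
tool_pos: [0.5234, -0.2421, 0.1868]
eef_rot: [[0.77, 0.616, 0.169], [0.565, -0.78, 0.269], [0.297, -0.112, -0.948]]
contact_force: [0.5, -0.8, -3.4]
finger_gap: 0.0136
```

play_rows --targets '[[[0.213, 0.13, -0.948], [0.225, -0.357, 0.081], 0], [[0.213, 0.13, -0.948], [0.225, -0.357, 0.081], 0], [[0.213, 0.13, -0.948], [0.225, -0.357, 0.081], 0], [[0.213, 0.13, -0.948], [0.225, -0.357, 0.081], 0], [[0.213, 0.13, -0.948], [0.225, -0.357, 0.081], 0], [[0.213, 0.13, -0.948], [0.225, -0.357, 0.081], 0], [[0.213, 0.13, -0.948], [0.225, -0.357, 0.081], 0], [[0.213, 0.13, -0.948], [0.225, -0.357, 0.081], 0], [[0.213, 0.13, -0.948], [0.225, -0.357, 0.081], 0], [[0.213, 0.13, -0.948], [0.225, -0.357, 0.081], 0]]'

```text
t: 10.55
tool_pos: [0.4923, -0.1643, 0.1933]
eef_rot: [[0.21, 0.973, 0.093], [0.88, -0.229, 0.415], [0.425, -0.006, -0.905]]
contact_force: [-0.5, -0.1, -3.2]
finger_gap: 0.014
```

play_rows --targets '[[[0, 0, 0], [0, 0, 0], 0], [[0, 0, 0], [0, 0, 0], 0], [[0, 0, 0], [0, 0, 0], 0]]'

```text
t: 10.85
tool_pos: [0.4934, -0.165, 0.1941]
eef_rot: [[0.214, 0.972, 0.095], [0.88, -0.234, 0.414], [0.425, -0.005, -0.905]]
contact_force: [0.2, 0.7, -3.1]
finger_gap: 0.014
```

```bash
python3 - <<'E'
from h import *
d=shot("wrist"); save(d,"w3.png")
M=now(); print(M,robot.observe()["joint_positions"]); print((M@np.r_[RT,1])[:3], SEAT+.09*fixR()[:,2]+.06*fixR()[:,1])
for l in("ring","nut_seat","stop_near_foot","stop_far_foot"):
    for e in models.tip_of(l,d)[:1]: print(l,e)
E
```

```text
[[ 0.2133  0.9724  0.0947  0.4935]
 [ 0.8799 -0.2333  0.414  -0.1649]
 [ 0.4247 -0.005  -0.9053  0.1942]
 [ 0.      0.      0.      1.    ]] [ 0.9344  0.5445 -0.5841  1.8447 -0.1778  0.92    0.2854]
[ 0.5177 -0.0645  0.2194] [ 0.5188 -0.065   0.2238]
nut_seat {'position': [60.9, 398.7], 'p': 0.57}
stop_near_foot {'position': [127.0, 318.5], 'p': 0.93}
stop_far_foot {'position': [123.3, 442.9], 'p': 0.96}
```

View pics/w3.png

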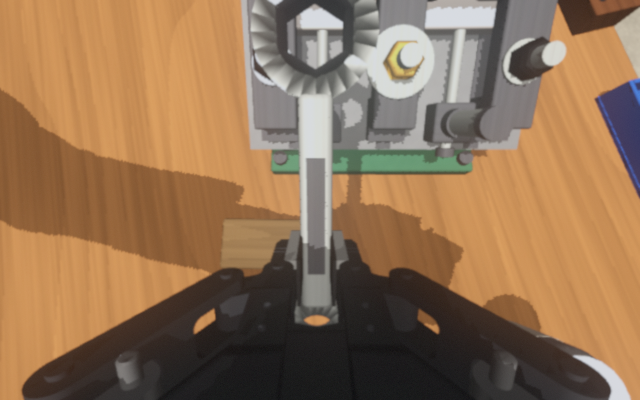

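The nut is at about (404, 60) on its washer (402, 62), the stud end at (411, 53), and the ring centre near (316, 33). I fit these and draw an overlay to check.

```bash
cat > c.py <<'E'
from h import *
import sys
d=shot("wrist"); M=now(); inv=np.linalg.inv(M); F=fixR()
# washer plane from depth near washer annulus
im=d["image"].astype(int); hsv=cv2.cvtColor(d["image"],cv2.COLOR_RGB2HSV)
R,C=np.mgrid[:400,:640]; m=(np.hypot(R-62,C-402)<40)&(hsv[...,1]<40)&(hsv[...,2]>170)&(d["depth"]>0)
n,lab,st,_=cv2.connectedComponentsWithStats(m.astype(np.uint8)); i=1+np.argmax(st[1:,4]); m=lab==i
P=np.array([at_depth(d,r,c,0) for r,c in zip(R[m],C[m])]); c=np.median(P,0); k=np.abs((P-c)@F[:,2])<.004; P=P[k]
print("washer N h spread",(P-c)@F[:,2].T@np.ones(1) if 0 else np.std((P-c)@F[:,2]), len(P))
nn=np.linalg.svd(P-P.mean(0),full_matrices=False)[2][2]; nn*=np.sign(nn[2]); print("normal",nn,"F z",F[:,2])
h=np.median((P)@F[:,2]); print("plane h",h,"SEAT h",SEAT@F[:,2])
# outer contour -> washer circle on the plane
cn=max(cv2.findContours(m.astype(np.uint8),0,1)[0],key=cv2.contourArea); (ec,er),ax,an=cv2.fitEllipse(cv2.convexHull(cn)); print("ellipse",ec,er,ax)
def onplane(d,row,col,F,h):
    o,v=ray(d,row,col); return o+v*(h-o@F[:,2])/(v@F[:,2])
hull=cv2.convexHull(cn)[:,0]; Q=np.array([onplane(d,q[1],q[0],F,h) for q in hull]); uv=Q@F[:,:2]
A=np.c_[2*uv,np.ones(len(uv))]; s=np.linalg.lstsq(A,(uv**2).sum(1),rcond=None)[0]; rad=np.sqrt(s[2]+s[:2]@s[:2]); seat=F@np.r_[s[:2],h]; print("washer centre",seat,"rad",rad)
np.save("seat.npy",seat)
big=cv2.resize(d["image"][0:110,240:460,::-1],None,fx=3.5,fy=3.5,interpolation=cv2.INTER_CUBIC)
def draw(pts,col):
    q=np.array([proj(d,p) for p in pts]); cv2.polylines(big,[np.int32(((q[:,::-1]-[240,0])+.5)*3.5)],True,col,1)
th=np.radians(np.arange(0,360,5))
draw([seat+F[:,0]*.026*np.cos(a)+F[:,1]*.026*np.sin(a) for a in th],(0,0,255))
draw([seat+F[:,2]*.027+F[:,0]*.0075*np.cos(a)+F[:,1]*.0075*np.sin(a) for a in th],(0,255,0))
ang=float(sys.argv[1]) if len(sys.argv)>1 else 0
draw([seat+F[:,2]*.014+.01386*(F[:,0]*np.cos(np.radians(ang+a))+F[:,1]*np.sin(np.radians(ang+a))) for a in range(0,360,60)],(255,0,0))
draw([(M@np.r_[RT+[.027*np.cos(a),.027*np.sin(a),-.018],1])[:3] for a in th],(0,0,255))
draw([(M@np.r_[RT+[.01478*np.cos(a),.01478*np.sin(a),-.018],1])[:3] for a in np.radians(range(0,360,60))],(255,0,0))
cv2.imwrite("pics/ov1.png",big)
E
python3 c.py
```

```text
washer N h spread 0.0007039511805866408 2443
normal [-0.0971 -0.4086  0.9076] F z [-0.0987 -0.4109  0.9063]
plane h 0.08625855378088403 SEAT h 0.08832275281261696
ellipse 402.01751708984375 62.39107131958008 (75.1412353515625, 80.78385162353516)
washer centre [ 0.5917 -0.0397  0.1416] rad 0.028825788848262524
```

View pics/ov1.png

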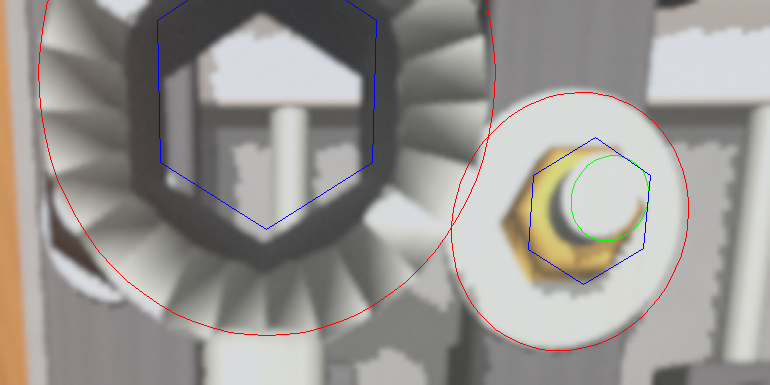

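The overlay of washer, stud end and ring fits within about 1 mm. The nut's corner angle still needs fitting, using the brass silhouette.

```bash
cat > e.py <<'E'
from h import *
d=shot("wrist"); F=fixR(); seat0=np.load("seat.npy"); hsv=cv2.cvtColor(d["image"],cv2.COLOR_RGB2HSV)
cr=hsv[30:95,365:440]; S=8
br=((cr[...,0]>14)&(cr[...,0]<34)&(cr[...,1]>70)).astype(np.uint8)
br=cv2.resize(br*255,None,fx=S,fy=S,interpolation=cv2.INTER_LINEAR)>127
def sil(pts):
    q=np.array([proj(d,p) for p in pts])[:,::-1]; q=((q-[365,30])+.5)*S; m=np.zeros(br.shape,np.uint8); cv2.fillConvexPoly(m,cv2.convexHull(np.int32(q)),1); return m>0
th=np.radians(np.arange(0,360,10))
best=[]
for dx in np.arange(-2,2.1,1)*1e-3:
  for dy in np.arange(-2,2.1,1)*1e-3:
    s=seat0+F[:,0]*dx+F[:,1]*dy
    st=sil([s+F[:,2]*h+.0075*(F[:,0]*np.cos(a)+F[:,1]*np.sin(a)) for a in th for h in(.017,.027)])
    for a in range(0,60,2):
        hx=[s+F[:,2]*h+r*(F[:,0]*np.cos(b)+F[:,1]*np.sin(b)) for b in np.radians(a+np.arange(0,360,60)) for h,r in((0,.01386),(.0145,.01386),(.016,.0125))]
        p=sil(hx)&~st; best.append(((p&br).sum()/(p|br).sum(),a,dx*1e3,dy*1e3))
best.sort(reverse=True); print(np.array(best[:10]))
c=[b for b in best if b[2]==0 and b[3]==0][:6]; print(np.array(c))
E
python3 e.py
```

```text
[[ 0.7921 28.      1.      1.    ]
 [ 0.7916 30.      1.      1.    ]
 [ 0.7889 32.      1.      1.    ]
 [ 0.7883 26.      1.      1.    ]
 [ 0.7859 36.      1.      1.    ]
 [ 0.7844 34.      1.      1.    ]
 [ 0.7816 24.      1.      1.    ]
 [ 0.7815 38.      1.      1.    ]
 [ 0.7785 22.      1.      1.    ]
 [ 0.778  40.      1.      1.    ]]
[[ 0.6412 28.      0.      0.    ]
 [ 0.6411 30.      0.      0.    ]
 [ 0.6406 34.      0.      0.    ]
 [ 0.6406 32.      0.      0.    ]
 [ 0.6402 36.      0.      0.    ]
 [ 0.6387 38.      0.      0.    ]]
```

```bash
python3 - <<'E'
from h import *
F=fixR(); s=np.load("seat.npy")+.0005*F[:,0]+.0005*F[:,1]; np.save("seat2.npy",s)
t=toolfor(s+.055*F[:,2],28); print(t); screw(now(),t)
E
```

```text
[[-0.2697  0.9579  0.0987  0.6119]
 [ 0.8877  0.2076  0.4109 -0.1628]
 [ 0.3731  0.1984 -0.9063  0.1718]
 [ 0.      0.      0.      1.    ]]
8 rows [[-0.007, -0.007, -0.876], [-0.049, 0.732, 0.204]] end err mm [ 0.0746 -0.0363 -0.0743]
```

play_rows --targets '[[[-0.007, -0.007, -0.876], [-0.049, 0.732, 0.204], 0], [[-0.007, -0.007, -0.876], [-0.049, 0.732, 0.204], 0], [[-0.007, -0.007, -0.876], [-0.049, 0.732, 0.204], 0], [[-0.007, -0.007, -0.876], [-0.049, 0.732, 0.204], 0], [[-0.007, -0.007, -0.876], [-0.049, 0.732, 0.204], 0], [[-0.007, -0.007, -0.876], [-0.049, 0.732, 0.204], 0], [[-0.007, -0.007, -0.876], [-0.049, 0.732, 0.204], 0], [[-0.007, -0.007, -0.876], [-0.049, 0.732, 0.204], 0], [[0, 0, 0], [0, 0, 0], 0], [[0, 0, 0], [0, 0, 0], 0]]'

```text
t: 12.2
tool_pos: [0.6115, -0.1627, 0.1714]
eef_rot: [[-0.269, 0.958, 0.097], [0.888, 0.207, 0.411], [0.374, 0.197, -0.906]]
contact_force: [-1.2, 0.1, -2.9]
finger_gap: 0.0137
```

```bash
cat > g.py <<'E'
from h import *
import sys
F=fixR(); s=np.load("seat2.npy")
def rel(M):
    p=F.T@((M@np.r_[RT,1])[:3]-s)*1e3; x=F.T@M[:3,0]; z=F.T@-M[:3,2]
    return p, np.degrees(np.arctan2(x[1],x[0])), np.degrees(z[:2])
if __name__=="__main__":
    o=robot.observe(); M=now(); print("ring rel mm (up-slope, toward robot, N), handle ang, tilt:",*rel(M), "F fix",F.T@np.array(o["contact_force"]),"t",o["t"])
    if len(sys.argv)>1:
        screw(M,toolfor(s+F@(np.array(eval(sys.argv[1]))/1e3),float(sys.argv[2])),int(sys.argv[3]) if len(sys.argv)>3 else None)
E
python3 g.py "[0,0,30]" 28; python3 - <<'E'
from h import *
d=shot("wrist"); cv2.imwrite("pics/w4.png",cv2.resize(d["image"][0:130,220:420,::-1],None,fx=4,fy=4,interpolation=cv2.INTER_CUBIC))
E
```

```text
ring rel mm (up-slope, toward robot, N), handle ang, tilt: [-0.0963  0.3278 54.6853] 27.927363009657245 [ 0.0027 -0.071 ] F fix [-1.4167  1.2019 -2.5473] t 12.2
2 rows [[-0.008, -0.004, -0.009], [-0.002, 0.012, 0.616]] end err mm [ 0.0199 -0.0035 -0.0119]
```

View pics/w4.png

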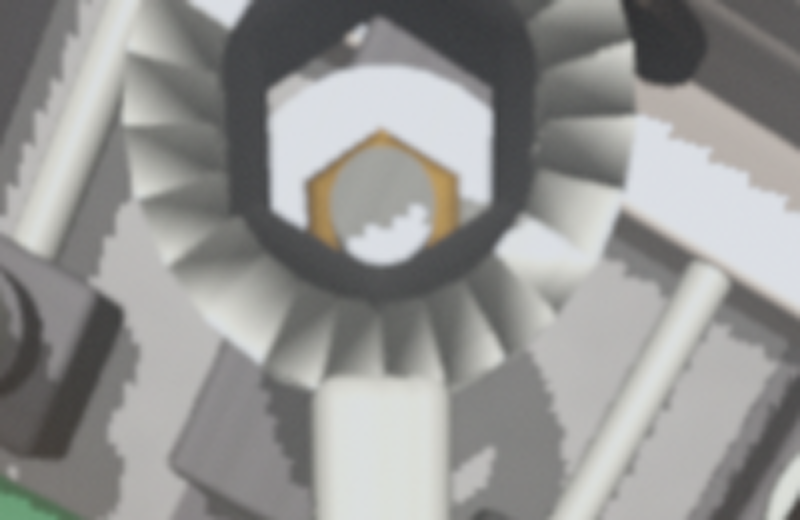

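The nut's hexagon shows through the ring, aligned in angle (corner at (32, 315) in the full picture) and centred sideways to within about 0.5 mm. Now lowering.

play_rows --targets '[[[0, 0, 0], [0, 0.01, 0.6], 0], [[0, 0, 0], [0, 0.01, 0.6], 0], [[0, 0, 0], [0, 0, 0.2], 0], [[0, 0, 0], [0, 0, 0.2], 0], [[0, 0, 0], [0, 0, 0.2], 0], [[0, 0, 0], [0, 0, 0], 0]]'

```text
t: 12.85
tool_pos: [0.6157, -0.1476, 0.1387]
eef_rot: [[-0.27, 0.958, 0.098], [0.887, 0.208, 0.411], [0.374, 0.198, -0.906]]
contact_force: [0.4, 0.2, -4.3]
finger_gap: 0.0136
```

```bash
python3 g.py "[0,0,0]" 28; python3 - <<'E'
from h import *
d=shot("wrist"); F=fixR(); s=np.load("seat2.npy"); 
a=np.radians(28); x=F[:,0]*np.cos(a)+F[:,1]*np.sin(a)
print("stud end proj",proj(d,s+.027*F[:,2]),"stud top edge",proj(d,s+.027*F[:,2]+.0075*x),"ring top near rim",proj(d,(now()@np.r_[RT+[-.027,0,-.018],1])[:3]))
cv2.imwrite("pics/w5.png",cv2.resize(d["image"][0:110,220:420,::-1],None,fx=4,fy=4,interpolation=cv2.INTER_CUBIC))
E
```

```text
ring rel mm (up-slope, toward robot, N), handle ang, tilt: [ 0.2462 -0.0597 18.4467] 27.99493243956593 [-0.0066 -0.0595] F fix [-1.6015 -0.3085 -3.986 ] t 12.85
1 rows [[-0.012, -0.008, -0.001], [-0.009, -0.008, 0.919]] end err mm [-0.0014  0.005   0.0081]
stud end proj (np.float64(33.51371389774761), np.float64(315.97728904692093)) stud top edge (np.float64(14.249570228489318), np.float64(315.9840251023188)) ring top near rim (np.float64(95.81973508431923), np.float64(316.65888653132686))
```

Over the stud (18 mm up) with no contact. Lowering the rest in small steps.

play_rows --targets '[[[0, 0, 0], [0, 0, 0.15], 0], [[0, 0, 0], [0, 0, 0.15], 0], [[0, 0, 0], [0, 0, 0.1], 0], [[0, 0, 0], [0, 0, 0.1], 0], [[0, 0, 0], [0, 0, 0], 0]]'

```text
t: 13.4
tool_pos: [0.6166, -0.1433, 0.1301]
eef_rot: [[-0.27, 0.958, 0.098], [0.887, 0.208, 0.412], [0.374, 0.198, -0.906]]
contact_force: [-1.6, -0.2, -0.7]
finger_gap: 0.0133
```

```bash
python3 g.py "[0,0,0]" 28
```

```text
ring rel mm (up-slope, toward robot, N), handle ang, tilt: [0.5999 0.0296 8.7901] 28.009343979383488 [-0.0278 -0.0706] F fix [-0.8319  1.5128 -0.4198] t 13.4
1 rows [[-0.012, -0.014, 0.002], [-0.027, -0.014, 0.434]] end err mm [ 0.005  -0.0092  0.0017]
```

play_rows --targets '[[[0, 0, 0], [0, 0, 0.12], 0], [[0, 0, 0], [0, 0, 0.12], 0], [[0, 0, 0], [0, 0, 0.1], 0], [[0, 0, 0], [0, 0, 0.1], 0], [[0, 0, 0], [0, 0, 0], 0]]'

```text
t: 13.9
tool_pos: [0.6174, -0.1392, 0.1219]
eef_rot: [[-0.27, 0.958, 0.097], [0.887, 0.208, 0.412], [0.374, 0.198, -0.906]]
contact_force: [-2.9, 2.8, 0.0]
finger_gap: 0.0134
```

```bash
python3 g.py "[0,0,0]" 28
```

```text
ring rel mm (up-slope, toward robot, N), handle ang, tilt: [ 0.8827  0.2346 -0.2906] 28.02299200973786 [-0.0458 -0.0927] F fix [ 1.843   3.4971 -0.8131] t 13.9
1 rows [[-0.015, -0.021, 0.006], [-0.043, -0.014, -0.022]] end err mm [-0.0068 -0.0015 -0.0062]
```

play_rows --targets '[[[0, 0, 0], [-0.03, -0.01, 0.08], 0], [[0, 0, 0], [0, 0, 0.08], 0], [[0, 0, 0], [0, 0, 0], 0], [[0, 0, 0], [0, 0, 0], 0]]'

```text
t: 14.3
tool_pos: [0.618, -0.1386, 0.1201]
eef_rot: [[-0.27, 0.958, 0.098], [0.887, 0.208, 0.412], [0.375, 0.198, -0.906]]
contact_force: [-6.4, 2.6, 9.1]
finger_gap: 0.0134
```

```bash
python3 g.py "[0,0,0]" 28; python3 - <<'E'
from h import *
d=shot("wrist"); save(d,"w6.png",(200,0,440,130),3.3)
# swing row numbers about ring axis
R=.1042
for th in (4,3):
    t=np.radians(th); print(th,"cw row: tx",-R*(1-np.cos(t))/.02*-1, "ty",R*np.sin(t)/.02)
E
```

```text
ring rel mm (up-slope, toward robot, N), handle ang, tilt: [ 0.789  -0.1534 -2.2384] 28.036258902594817 [-0.0701 -0.0687] F fix [4.7777 6.7851 7.7665] t 14.3
1 rows [[-0.007, -0.024, 0.009], [-0.029, -0.029, -0.121]] end err mm [0.0009 0.0021 0.0116]
4 cw row: tx 0.01269129814631593 ty 0.36343122820689283
3 cw row: tx 0.007140123928670329 ty 0.27267033202573737
```

View pics/w6.png

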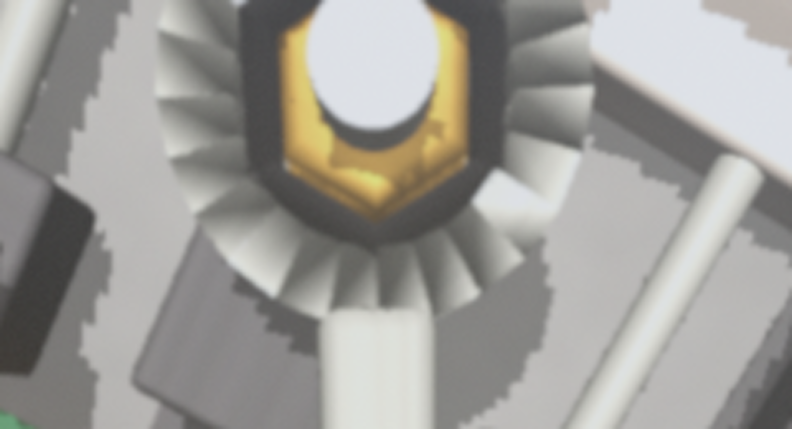

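The ring is fully down: the nut top sits just below the ring's top face, with about 8 N of seating force. First clockwise swing, 28° to about -32°.

play_rows --targets '[[[0, 0, 1], [0.013, -0.363, -0.01], 0], [[0, 0, 1], [0.013, -0.363, 0], 0], [[0, 0, 1], [0.013, -0.363, 0], 0], [[0, 0, 1], [0.013, -0.363, 0], 0], [[0, 0, 1], [0.013, -0.363, 0], 0], [[0, 0, 1], [0.013, -0.363, 0], 0]]'

```text
t: 14.95
tool_pos: [0.576, -0.1393, 0.1155]
eef_rot: [[0.143, 0.985, 0.1], [0.895, -0.172, 0.412], [0.423, 0.031, -0.906]]
contact_force: [-1.3, 3.2, 7.6]
finger_gap: 0.0139
```

```bash
python3 g.py "[0,0,-1]" -20
```

```text
ring rel mm (up-slope, toward robot, N), handle ang, tilt: [ 1.318  -1.2799 -1.9992] 3.993870450015875 [-0.0677  0.0776] F fix [5.7284 1.9685 5.6926] t 14.95
7 rows [[0.002, -0.003, 0.857], [-0.001, -0.319, -0.008]] end err mm [ 0.0549 -0.0166 -0.0363]
```

play_rows --targets '[[[0, 0, 1], [0.01, -0.37, 0], 0], [[0, 0, 1], [0.01, -0.37, 0], 0], [[0, 0, 1], [0.01, -0.37, 0], 0], [[0, 0, 1], [0.01, -0.37, 0], 0], [[0, 0, 1], [0.01, -0.37, 0], 0], [[0, 0, 1], [0.01, -0.37, 0], 0], [[0, 0, 1], [0.01, -0.37, 0], 0], [[0, 0, 1], [0.01, -0.37, 0], 0], [[0, 0, 0.5], [0, -0.18, 0], 0], [[0, 0, 0], [0, 0, 0], 0]]'

```text
t: 15.95
tool_pos: [0.5206, -0.1144, 0.1209]
eef_rot: [[0.668, 0.737, 0.101], [0.647, -0.643, 0.41], [0.367, -0.208, -0.906]]
contact_force: [0.5, 1.9, 5.4]
finger_gap: 0.0139
```

```bash
python3 g.py "[1,-.5,-1.5]" -30
```

```text
ring rel mm (up-slope, toward robot, N), handle ang, tilt: [ 0.1265 -0.7708 -1.9325] -29.900903414571886 [0.0239 0.1563] F fix [ 4.0629 -0.0849  4.0124] t 15.95
1 rows [[0.037, -0.014, 0.025], [0.032, -0.04, -0.027]] end err mm [-0.0064 -0.0002  0.0015]
```

play_rows --targets '[[[0.02, 0, 0.6], [0.02, -0.23, 0], 0], [[0.02, 0, 0.5], [0.02, -0.2, 0], 0], [[0, 0, 0], [0, 0, 0], 0]]'

```text
t: 16.25
tool_pos: [0.5147, -0.109, 0.1227]
eef_rot: [[0.723, 0.683, 0.099], [0.595, -0.69, 0.411], [0.349, -0.239, -0.906]]
contact_force: [0.4, 0.6, 5.0]
finger_gap: 0.014
```

```bash
python3 g.py "[1,-.5,-1.5]" 34 17; python3 -c "
from h import *
save(shot('wrist'),'w7.png',(200,0,440,130),1.5)"
```

```text
ring rel mm (up-slope, toward robot, N), handle ang, tilt: [ 0.117  -0.5933 -2.0003] -34.359926248351464 [-0.0293  0.019 ] F fix [ 2.7444 -0.2341  4.2258] t 16.25
18 rows [[0.0, -0.0, -0.949], [0.014, 0.345, -0.002]] end err mm [ 0.0616 -0.1525  0.153 ]
```

No stop contact yet at -34°. Back anticlockwise 68°.

play_rows --targets '[[[0, 0, -0.95], [0.014, 0.345, 0], 0], [[0, 0, -0.95], [0.014, 0.345, 0], 0], [[0, 0, -0.95], [0.014, 0.345, 0], 0], [[0, 0, -0.95], [0.014, 0.345, 0], 0], [[0, 0, -0.95], [0.014, 0.345, 0], 0], [[0, 0, -0.95], [0.014, 0.345, 0], 0], [[0, 0, -0.95], [0.014, 0.345, 0], 0], [[0, 0, -0.95], [0.014, 0.345, 0], 0], [[0, 0, -0.95], [0.014, 0.345, 0], 0]]'

```text
t: 17.2
tool_pos: [0.5672, -0.1375, 0.1149]
eef_rot: [[0.212, 0.972, 0.097], [0.88, -0.233, 0.414], [0.425, -0.003, -0.905]]
contact_force: [-3.4, 0.2, 8.4]
finger_gap: 0.0138
```

```bash
python3 g.py "[1,-.3,-1.5]" 34
```

```text
ring rel mm (up-slope, toward robot, N), handle ang, tilt: [ 1.0371  0.4507 -2.3506] -0.057234642647958835 [-0.1415 -0.1454] F fix [3.0349 3.3987 7.837 ] t 17.2
9 rows [[-0.003, -0.005, -0.946], [0.01, 0.348, -0.007]] end err mm [ 0.0564 -0.1011  0.0466]
```

play_rows --targets '[[[0, 0, -0.95], [0.01, 0.347, -0.007], 0], [[0, 0, -0.95], [0.01, 0.347, -0.007], 0], [[0, 0, -0.95], [0.01, 0.347, -0.007], 0], [[0, 0, -0.95], [0.01, 0.347, -0.007], 0], [[0, 0, -0.95], [0.01, 0.347, -0.007], 0], [[0, 0, -0.95], [0.01, 0.347, -0.007], 0], [[0, 0, -0.95], [0.01, 0.347, -0.007], 0], [[0, 0, -0.95], [0.01, 0.347, -0.007], 0], [[0, 0, -0.95], [0.01, 0.347, -0.007], 0], [[0, 0, 0], [0, 0, 0], 0]]'

```text
t: 18.2
tool_pos: [0.6277, -0.1352, 0.123]
eef_rot: [[-0.371, 0.924, 0.095], [0.858, 0.302, 0.415], [0.354, 0.235, -0.905]]
contact_force: [-3.8, 1.9, 5.6]
finger_gap: 0.0137
```

```bash
python3 g.py "[0.8,-.3,-1.5]" -34; python3 -c "
from h import *
import cv2
save(shot('wrist'),'w8.png',(200,0,440,130),1.5)
a=cv2.imread('pics/w7.png');b=cv2.imread('pics/w8.png');cv2.imwrite('pics/w78.png',cv2.resize(np.hstack([a,b]),(792,215)))"
```

```text
ring rel mm (up-slope, toward robot, N), handle ang, tilt: [ 1.4187  0.8    -1.6292] 34.13511732882781 [-0.1803 -0.2487] F fix [3.2498 4.1866 4.6744] t 18.2
18 rows [[-0.004, -0.003, 0.946], [0.01, -0.341, -0.001]] end err mm [ 0.0381  0.1448 -0.0802]
```

View pics/w78.png

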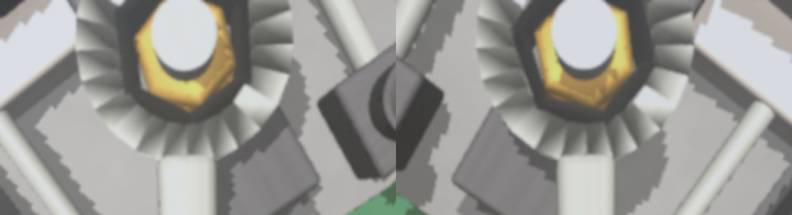

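Between the frames the hexagon has turned relative to the handle, so the ratchet clicks freely on the way back. The ring is still seated. Second clockwise swing.

play_rows --targets '[[[0, 0, 0.95], [0.011, -0.345, 0], 0], [[0, 0, 0.95], [0.011, -0.345, 0], 0], [[0, 0, 0.95], [0.011, -0.345, 0], 0], [[0, 0, 0.95], [0.011, -0.345, 0], 0], [[0, 0, 0.95], [0.011, -0.345, 0], 0], [[0, 0, 0.95], [0.011, -0.345, 0], 0], [[0, 0, 0.95], [0.011, -0.345, 0], 0], [[0, 0, 0.95], [0.011, -0.345, 0], 0]]'

```text
t: 19.05
tool_pos: [0.5745, -0.1393, 0.116]
eef_rot: [[0.151, 0.984, 0.098], [0.893, -0.178, 0.413], [0.424, 0.025, -0.905]]
contact_force: [0.8, 3.8, 5.3]
finger_gap: 0.0136
```

```bash
python3 g.py "[0.4,-.6,-1.8]" -34
```

```text
ring rel mm (up-slope, toward robot, N), handle ang, tilt: [ 1.3184 -0.5477 -1.2755] 3.5277637446946817 [-0.1452 -0.0641] F fix [5.7382 0.0646 3.1427] t 19.05
10 rows [[-0.003, -0.003, 0.938], [0.007, -0.34, 0.002]] end err mm [-0.0128  0.0678 -0.0894]
```

play_rows --targets '[[[0, 0, 0.95], [0.011, -0.345, 0], 0], [[0, 0, 0.95], [0.011, -0.345, 0], 0], [[0, 0, 0.95], [0.011, -0.345, 0], 0], [[0, 0, 0.95], [0.011, -0.345, 0], 0]]'

```text
t: 19.45
tool_pos: [0.5483, -0.1317, 0.1168]
eef_rot: [[0.404, 0.91, 0.098], [0.815, -0.406, 0.413], [0.415, -0.086, -0.906]]
contact_force: [1.3, 1.6, 3.4]
finger_gap: 0.0136
```

```bash
python3 g.py "[0.4,-.6,-1.8]" -34
```

```text
ring rel mm (up-slope, toward robot, N), handle ang, tilt: [ 0.8055 -0.7943 -1.2393] -11.667187386560126 [-0.1013 -0.0346] F fix [ 3.1063 -0.901   2.3288] t 19.45
6 rows [[-0.003, -0.003, 0.931], [0.007, -0.339, 0.003]] end err mm [-0.0614 -0.0473  0.0364]
```

play_rows --targets '[[[0, 0, 0.95], [0.011, -0.345, 0.015], 0], [[0, 0, 0.95], [0.011, -0.345, 0.015], 0], [[0, 0, 0.95], [0.011, -0.345, 0.015], 0]]'

```text
t: 19.75
tool_pos: [0.5307, -0.122, 0.1187]
eef_rot: [[0.575, 0.812, 0.099], [0.719, -0.56, 0.412], [0.39, -0.166, -0.906]]
contact_force: [0.7, 0.2, 5.6]
finger_gap: 0.0133
```

```bash
python3 g.py "[0.4,-.6,-1.8]" -34
```

```text
ring rel mm (up-slope, toward robot, N), handle ang, tilt: [ 0.2494 -1.2007 -1.7612] -23.057423601385665 [-0.0493  0.0169] F fix [ 2.7148 -0.6579  4.9199] t 19.75
3 rows [[-0.001, -0.004, 0.912], [0.009, -0.342, -0.001]] end err mm [-0.0053  0.029   0.0186]
```

play_rows --targets '[[[0, 0, 0.95], [0.011, -0.345, 0.01], 0], [[0, 0, 0.95], [0.011, -0.345, 0.01], 0], [[0, 0, 0.6], [0.01, -0.22, 0.01], 0]]'

```text
t: 20.05
tool_pos: [0.5169, -0.1111, 0.1219]
eef_rot: [[0.708, 0.7, 0.099], [0.611, -0.676, 0.411], [0.354, -0.23, -0.906]]
contact_force: [-1.4, -2.3, 7.1]
finger_gap: 0.0136
```

```bash
python3 g.py "[0.8,-.3,-1.8]" 34 18
```

```text
ring rel mm (up-slope, toward robot, N), handle ang, tilt: [-0.2588 -1.2439 -2.0949] -33.044855085862 [0.0096 0.0329] F fix [0.6959 0.8118 7.4617] t 20.05
18 rows [[0.0, 0.0, -0.931], [0.014, 0.336, -0.001]] end err mm [ 0.1038 -0.1013  0.0894]
```

No dead stop felt yet; third cycle.

play_rows --targets '[[[0, 0, -0.95], [0.014, 0.345, 0], 0], [[0, 0, -0.95], [0.014, 0.345, 0], 0], [[0, 0, -0.95], [0.014, 0.345, 0], 0], [[0, 0, -0.95], [0.014, 0.345, 0], 0], [[0, 0, -0.95], [0.014, 0.345, 0], 0], [[0, 0, -0.95], [0.014, 0.345, 0], 0], [[0, 0, -0.95], [0.014, 0.345, 0], 0], [[0, 0, -0.95], [0.014, 0.345, 0], 0], [[0, 0, -0.95], [0.014, 0.345, 0], 0]]'

```text
t: 20.95
tool_pos: [0.5699, -0.1381, 0.1147]
eef_rot: [[0.189, 0.977, 0.096], [0.886, -0.211, 0.414], [0.425, 0.007, -0.905]]
contact_force: [-3.3, 1.1, 9.1]
finger_gap: 0.0139
```

play_rows --targets '[[[0, 0, -0.95], [0.012, 0.345, -0.005], 0], [[0, 0, -0.95], [0.012, 0.345, -0.005], 0], [[0, 0, -0.95], [0.012, 0.345, -0.005], 0], [[0, 0, -0.95], [0.012, 0.345, -0.005], 0], [[0, 0, -0.95], [0.012, 0.345, -0.005], 0], [[0, 0, -0.95], [0.012, 0.345, -0.005], 0], [[0, 0, -0.95], [0.012, 0.345, -0.005], 0], [[0, 0, -0.95], [0.012, 0.345, -0.005], 0], [[0, 0, -0.7], [0.01, 0.25, 0], 0]]'

```text
t: 21.85
tool_pos: [0.628, -0.1349, 0.1227]
eef_rot: [[-0.377, 0.921, 0.094], [0.857, 0.308, 0.414], [0.353, 0.237, -0.905]]
contact_force: [-4.6, 0.7, 8.6]
finger_gap: 0.014
```

```bash
python3 g.py "[0.8,-.3,-1.8]" -34; python3 -c "
from h import *
print(robot.observe()['torque'])"
```

```text
ring rel mm (up-slope, toward robot, N), handle ang, tilt: [ 1.2007  1.0742 -2.1204] 34.50797128118969 [-0.1371 -0.2763] F fix [3.3053 4.6463 7.9209] t 21.85
18 rows [[-0.004, -0.002, 0.952], [0.01, -0.342, -0.002]] end err mm [ 0.0209 -0.1382  0.107 ]
[1.0671 1.0212 0.4585]
```

play_rows --targets '[[[0, 0, 0.95], [0.011, -0.345, 0], 0], [[0, 0, 0.95], [0.011, -0.345, 0], 0], [[0, 0, 0.95], [0.011, -0.345, 0], 0], [[0, 0, 0.95], [0.011, -0.345, 0], 0], [[0, 0, 0.95], [0.011, -0.345, 0], 0]]'

```text
t: 22.35
tool_pos: [0.5951, -0.141, 0.1167]
eef_rot: [[-0.052, 0.994, 0.097], [0.911, 0.007, 0.413], [0.41, 0.109, -0.905]]
contact_force: [-1.1, 1.8, 7.0]
finger_gap: 0.0138
```

```bash
python3 g.py "[0.8,-.3,-1.8]" -34
```

```text
ring rel mm (up-slope, toward robot, N), handle ang, tilt: [ 1.0054  0.0382 -1.9537] 15.244546095830934 [-0.1171 -0.1413] F fix [4.2959 1.486  5.6742] t 22.35
13 rows [[-0.003, -0.002, 0.947], [0.011, -0.343, -0.001]] end err mm [ 0.0127  0.0457 -0.0383]
```

play_rows --targets '[[[0, 0, 0.95], [0.011, -0.345, 0], 0], [[0, 0, 0.95], [0.011, -0.345, 0], 0]]'

```text
t: 22.55
tool_pos: [0.5817, -0.14, 0.1158]
eef_rot: [[0.08, 0.992, 0.097], [0.904, -0.113, 0.413], [0.421, 0.055, -0.905]]
contact_force: [-1.0, 0.9, 6.2]
finger_gap: 0.0138
```

```bash
python3 g.py "[0.8,-.3,-1.8]" -34
```

```text
ring rel mm (up-slope, toward robot, N), handle ang, tilt: [ 1.3672 -0.2694 -1.8697] 7.678913540407257 [-0.1293 -0.1027] F fix [3.2183 1.1542 5.3089] t 22.55
11 rows [[-0.003, -0.002, 0.947], [0.009, -0.344, -0.001]] end err mm [-0.0312  0.0183 -0.0286]
```

play_rows --targets '[[[0, 0, 0.95], [0.011, -0.345, 0], 0], [[0, 0, 0.95], [0.011, -0.345, 0], 0]]'

```text
t: 22.75
tool_pos: [0.5687, -0.138, 0.1155]
eef_rot: [[0.209, 0.973, 0.098], [0.881, -0.231, 0.413], [0.424, 0.0, -0.906]]
contact_force: [-0.3, 1.8, 5.8]
finger_gap: 0.0136
```

play_rows --targets '[[[0, 0, 0.95], [0.011, -0.345, 0], 0], [[0, 0, 0.95], [0.011, -0.345, 0], 0]]'

```text
t: 22.95
tool_pos: [0.5555, -0.1343, 0.1159]
eef_rot: [[0.336, 0.937, 0.098], [0.843, -0.346, 0.412], [0.42, -0.056, -0.906]]
contact_force: [0.2, 1.2, 6.9]
finger_gap: 0.0138
```

```bash
python3 g.py "[0.8,-.3,-1.8]" -34
```

```text
ring rel mm (up-slope, toward robot, N), handle ang, tilt: [ 0.9463 -0.8819 -1.7186] -7.473348494308131 [-0.0773 -0.0266] F fix [3.995  0.0666 5.7776] t 22.95
7 rows [[-0.002, -0.002, 0.947], [0.009, -0.348, -0.0]] end err mm [-0.0027 -0.0186 -0.0435]
```

play_rows --targets '[[[0, 0, 0.95], [0.011, -0.345, 0], 0], [[0, 0, 0.95], [0.011, -0.345, 0], 0]]'

```text
t: 23.15
tool_pos: [0.5429, -0.1291, 0.117]
eef_rot: [[0.457, 0.884, 0.099], [0.79, -0.454, 0.412], [0.409, -0.11, -0.906]]
contact_force: [-0.9, -0.0, 4.3]
finger_gap: 0.0138
```

play_rows --targets '[[[0, 0, 0.95], [0.011, -0.345, 0], 0], [[0, 0, 0.95], [0.011, -0.345, 0], 0]]'

```text
t: 23.35
tool_pos: [0.5312, -0.1224, 0.1188]
eef_rot: [[0.57, 0.816, 0.099], [0.723, -0.555, 0.411], [0.39, -0.163, -0.906]]
contact_force: [1.7, -0.7, 3.8]
finger_gap: 0.0143
```

```bash
python3 g.py "[0.8,-.3,-1.8]" -34; python3 -c "
from h import *
d=shot('wrist'); save(d,'w9.png',(200,0,440,130),1.5)
s=shot('top'); save(s,'t9.png',(250,120,430,260),3)"
```

```text
ring rel mm (up-slope, toward robot, N), handle ang, tilt: [ 0.303  -1.1851 -1.6161] -22.676675165595004 [-0.0235  0.0164] F fix [ 1.3597 -1.857   3.5631] t 23.35
3 rows [[0.0, -0.002, 0.944], [0.012, -0.36, 0.002]] end err mm [-0.0189 -0.0125  0.0048]
```

No dead stop yet. I check by numbers that the nut is really turning, from the hexagon's phase relative to the handle in the saved frames.

```bash
cat > ph.py <<'E'
from h import *
d=shot("wrist"); C0=np.linalg.inv(now())@np.array(d["cam_to_world"])
def phase(img,sc,off):  # img BGR crop with scale
    dd=dict(d); dd["cam_to_world"]=C0
    hsv=cv2.cvtColor(img,cv2.COLOR_BGR2HSV).astype(np.float32)
    th=np.radians(np.arange(0,360,2)); rs=np.arange(.0095,.0155,.0005)
    best=[]
    sig=[];val=[]
    for t in th:
        v=[];ok=0
        for r in rs:
            p=RT+np.array([r*np.cos(t),-r*np.sin(t),-.016])  # ccw from above
            q=proj(dd,p); y=(q[0]+.5)*sc-.5; x=((q[1]-off)+.5)*sc-.5
            if y<0: continue
            g=cv2.remap(hsv,np.float32([[x]]),np.float32([[y]]),1)[0,0]; v.append(1. if g[2]>95 else 0.)
        sig.append(np.mean(v) if v else np.nan)
    sig=np.array(sig); ok=~np.isnan(sig)
    # least squares fit: const + 1,2 harmonics + 6-fold
    A=np.c_[np.ones(len(th)),np.cos(th),np.sin(th),np.cos(2*th),np.sin(2*th),np.cos(6*th),np.sin(6*th)]
    c=np.linalg.lstsq(A[ok],sig[ok],rcond=None)[0]; return np.degrees(np.arctan2(c[6],c[5]))/6, np.hypot(c[5],c[6]), ok.mean()
if __name__=="__main__":
    for n,sc,a in(("w4",4,27.9),("w6",3.3,28.04),("w7",1.5,-34.36),("w8",1.5,34.1),("w9",1.5,-22.7)):
        f=cv2.imread(f"pics/{n}.png"); p=phase(f,sc,220 if n=="w4" else 200); print(n,"hex offset vs handle %.1f amp %.2f seen %.2f"%p,"nut angle mod60 %.1f"%((p[0]+a)%60))
E
python3 ph.py
```

```text
w4 hex offset vs handle 7.3 amp 0.01 seen 1.00 nut angle mod60 35.2
w6 hex offset vs handle -1.8 amp 0.04 seen 1.00 nut angle mod60 26.2
w7 hex offset vs handle 8.6 amp 0.02 seen 1.00 nut angle mod60 34.3
w8 hex offset vs handle 16.9 amp 0.08 seen 1.00 nut angle mod60 51.0
w9 hex offset vs handle -21.3 amp 0.02 seen 1.00 nut angle mod60 16.0
```

```bash
python3 - <<'E'
import cv2,numpy as np
o=[]
for n,sc in(("w6",3.3),("w7",1.5),("w8",1.5),("w9",1.5)):
    f=cv2.imread(f"pics/{n}.png"); f=cv2.resize(f,(240*5,130*5),interpolation=cv2.INTER_CUBIC); o.append(f[0:290,575-195:575+195])
cv2.imwrite("pics/cs.png",np.vstack([np.hstack(o[:2]),np.hstack(o[2:])]))
E
```

```text
(no output)
```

View pics/cs.png

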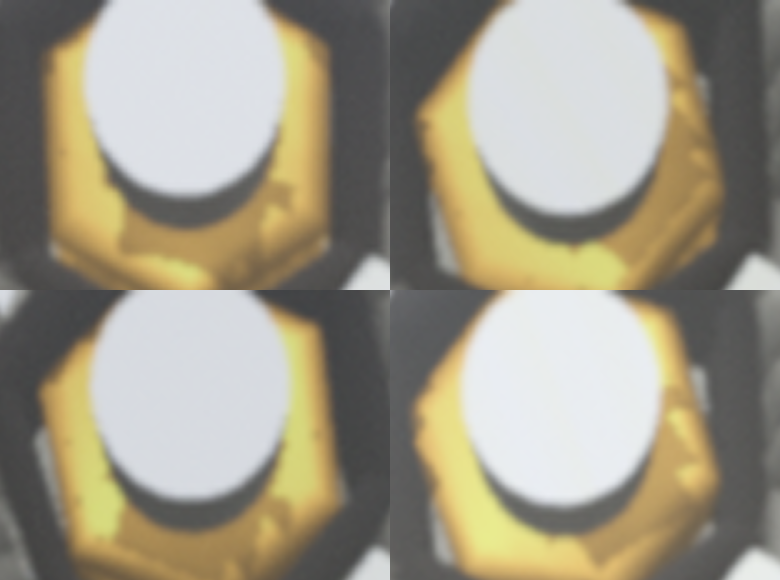

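Reading the sheet, the first swing turned the nut from about 28° to -19°, i.e. some 47°. It did not turn back on the return. The last frame is ambiguous by multiples of 60°, so I fit the nut silhouette in the tool frame properly.

```bash
cat > ph.py <<'E'
from h import *
import sys
dd={"k1":0.015574824712039304,"fov_y":71.11317460163643}
def nutang(full,C0,cx,cy,verbose=0):
    "full BGR crop rows0-120, cols200-440 at scale 1; returns nut offset vs handle (ccw +)"
    D=dict(dd,cx=cx,cy=cy,cam_to_world=C0); S=5
    big=cv2.resize(full,None,fx=S,fy=S,interpolation=cv2.INTER_CUBIC)
    hsv=cv2.cvtColor(big,cv2.COLOR_BGR2HSV); br=(hsv[...,0]>12)&(hsv[...,0]<36)&(hsv[...,1]>75)&(hsv[...,2]>60)
    w=np.zeros_like(br); w[:95*S,70*S:165*S]=1; br&=w; br=cv2.morphologyEx(br.astype(np.uint8),cv2.MORPH_OPEN,np.ones((5,5)))>0
    def sil(pts):
        q=np.array([proj(D,p) for p in pts])[:,::-1]; q=((q-[200,0])+.5)*S; m=np.zeros(br.shape,np.uint8); cv2.fillConvexPoly(m,cv2.convexHull(np.int32(q)),1); return m>0
    th=np.radians(np.arange(0,360,15)); res=[]
    def P(c,r,a,h): return c+np.array([r*np.cos(a),-r*np.sin(a),-h])
    for dx in np.arange(-2.5,2.6,1)*1e-3:
      for dy in np.arange(-1.5,1.6,.75)*1e-3:
        c=RT+[dx,dy,0]
        st=sil([P(c,.0075,a,h) for a in th for h in(.0165,.027)])
        for a in range(-30,30,2):
            s=sil([P(c,r,b,h) for b in np.radians(a+np.arange(0,360,60)) for h,r in((.0135,.01386),(.016,.0125))])&~st
            res.append(((s&br).sum()/(s|br).sum(),a,dx*1e3,dy*1e3))
    res.sort(reverse=True); return np.array(res[:4])
if __name__=="__main__":
    d=shot("wrist"); C0=np.linalg.inv(now())@np.array(d["cam_to_world"]); cx,cy=d["cx"],d["cy"]
    import glob
    for n in sys.argv[1:]:
        if n=="now": f=d["image"][0:130,200:440,::-1].copy()
        else: f=cv2.resize(cv2.imread(f"pics/{n}.png"),(240,130),interpolation=cv2.INTER_AREA)
        print(n); print(nutang(f,C0,cx,cy))
E
python3 ph.py w6 w7 w8 w9
```

```text
w6
[[ 0.789   2.      0.5    -0.75  ]
 [ 0.7874  0.      0.5    -0.75  ]
 [ 0.7842 -2.      0.5    -0.75  ]
 [ 0.7819  4.      0.5    -0.75  ]]
w7
[[ 0.8479 16.     -0.5    -1.5   ]
 [ 0.8435 14.     -0.5    -1.5   ]
 [ 0.8412 18.     -0.5    -1.5   ]
 [ 0.8359 12.     -0.5    -1.5   ]]
w8
[[ 0.8408 12.     -0.5    -0.75  ]
 [ 0.8401 10.     -0.5    -0.75  ]
 [ 0.8378 14.     -0.5    -0.75  ]
 [ 0.8332  8.     -0.5    -0.75  ]]
w9
[[ 0.7735 12.     -0.5    -1.5   ]
 [ 0.7715 14.     -0.5    -1.5   ]
 [ 0.7693 16.     -0.5    -1.5   ]
 [ 0.769  10.     -0.5    -1.5   ]]
```

play_rows --targets '[[[0, 0, 0.95], [0.011, -0.345, 0.005], 0], [[0, 0, 0.95], [0.011, -0.345, 0.005], 0]]'

```text
t: 23.75
tool_pos: [0.5204, -0.1141, 0.121]
eef_rot: [[0.672, 0.734, 0.098], [0.644, -0.645, 0.412], [0.365, -0.214, -0.906]]
contact_force: [0.9, -1.6, 5.6]
finger_gap: 0.0138
```

```bash
python3 g.py "[0.3,-.8,-1.8]" -34; python3 ph.py now
```

```text
ring rel mm (up-slope, toward robot, N), handle ang, tilt: [ 0.1396 -0.9722 -2.0391] -30.23202654455494 [-0.0417 -0.033 ] F fix [ 1.1282 -1.2407  5.5993] t 23.75
1 rows [[-0.013, -0.004, 0.942], [0.014, -0.355, -0.013]] end err mm [-0.0054  0.0035 -0.0081]
now
[[ 0.8515 26.     -0.5    -1.5   ]
 [ 0.8499 24.     -0.5    -1.5   ]
 [ 0.8468 22.     -0.5    -1.5   ]
 [ 0.8411 28.     -0.5    -1.5   ]]
```

The nut now seems to stay still (about -7° mod 60) while the handle moves on. The drive moment may be passing as a couple through the grip, so I check the moment about the stud.

```bash
cat > tq.py <<'E'
from h import *
F=fixR(); s=np.load("seat2.npy"); o=robot.observe(); M=now()
f=np.array(o["contact_force"]); t=np.array(o["torque"]); r=M[:3,3]-s
print("moment in fixture axes at tcp",F.T@t,"about stud",F.T@(t+np.cross(r,f)),"F",F.T@f, "eff",np.array(o["joint_efforts"]))
E
python3 tq.py
```

```text
moment in fixture axes at tcp [-0.4359 -0.1623  0.398 ] about stud [-0.1168  0.3847  0.3914] F [ 0.5268 -0.2348  6.0072] eff [ -0.3992 -47.4858  -5.6654 -16.214   -0.8843   0.842   -0.2489]
```

play_rows --targets '[[[0, 0, 0.5], [0.007, -0.18, 0], 0], [[0, 0, 0.5], [0.007, -0.18, 0], 0]]'

```text
t: 24.0
tool_pos: [0.5152, -0.1098, 0.1227]
eef_rot: [[0.721, 0.686, 0.098], [0.598, -0.688, 0.411], [0.349, -0.238, -0.906]]
contact_force: [-0.8, -3.2, 6.0]
finger_gap: 0.0138
```

```bash
python3 tq.py; python3 g.py "[0.3,-.8,-1.8]" -36; python3 ph.py now; python3 -c "
from h import *
d=shot('wrist'); a=cv2.resize(d['image'][0:330,170:470,::-1],None,fx=1.33,fy=1.33)
s=shot('side'); b=cv2.resize(s['image'][130:270,270:397,::-1],None,fx=3.13,fy=3.13); b=b[:439]
print(a.shape,b.shape); cv2.imwrite('pics/fin.png',np.hstack([a[:438],b[:438]]))"
```

```text
moment in fixture axes at tcp [-0.3113  0.1561  0.705 ] about stud [0.0818 0.7416 0.7214] F [-0.3992  0.0764  6.8605] eff [ -0.6558 -47.7482  -6.4896 -15.553   -1.335    0.797   -0.3056]
ring rel mm (up-slope, toward robot, N), handle ang, tilt: [-0.2406 -0.998  -1.8723] -34.164428634305175 [ 0.0092 -0.0318] F fix [-0.3992  0.0764  6.8605] t 24.0
1 rows [[-0.005, 0.006, 0.459], [0.019, -0.191, -0.001]] end err mm [-0.0046  0.0067 -0.0026]
now
[[  0.8374 -30.      -0.5     -1.5   ]
 [  0.836   28.      -0.5     -1.5   ]
 [  0.8306  26.      -0.5     -1.5   ]
 [  0.8273 -28.      -0.5     -1.5   ]]
(439, 399, 3) (438, 398, 3)
```

View pics/fin.png

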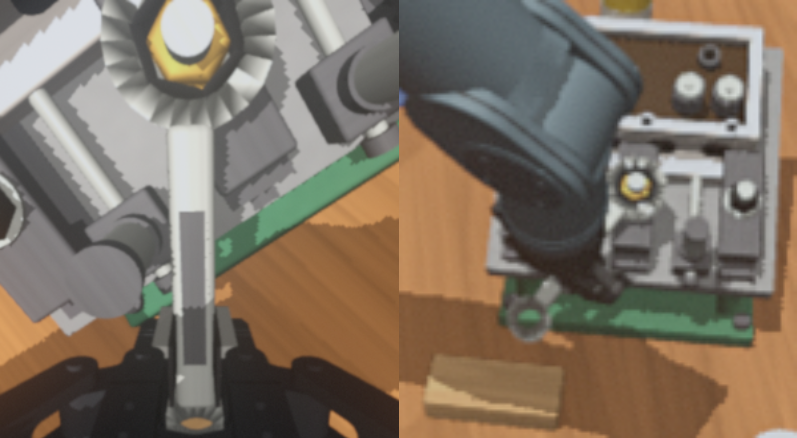

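The handle is straight in the grip, clear of the near post by a few millimetres. I do one more cycle, sampling nut angle and moment as it goes.

```bash
cat > sm.py <<'E'
from ph import *; from g import rel
d=shot("wrist"); M=now(); C0=np.linalg.inv(M)@np.array(d["cam_to_world"])
r=nutang(d["image"][0:130,200:440,::-1].copy(),C0,d["cx"],d["cy"])
p,a,_=rel(M); F=fixR(); s=np.load("seat2.npy"); o=robot.observe(); f=np.array(o["contact_force"]); t=np.array(o["torque"])
m=F.T@(t+np.cross(M[:3,3]-s,f)); off=r[0,1]; print("handle %.1f nut off %.0f -> nut mod60 %.1f | moment N %.2f F"%(a,off,(a+off)%60,m[2]),F.T@f,"rel",p,"t",o["t"])
E
true
```

play_rows --targets '[[[0, 0, -0.95], [0.014, 0.345, 0], 0], [[0, 0, -0.95], [0.014, 0.345, 0], 0], [[0, 0, -0.95], [0.014, 0.345, 0], 0], [[0, 0, -0.95], [0.014, 0.345, 0], 0], [[0, 0, -0.95], [0.014, 0.345, 0], 0]]'

```text
t: 24.65
tool_pos: [0.5418, -0.129, 0.1162]
eef_rot: [[0.457, 0.884, 0.096], [0.79, -0.453, 0.413], [0.408, -0.113, -0.906]]
contact_force: [-1.5, -0.7, 6.6]
finger_gap: 0.0139
```

```bash
python3 sm.py
```

```text
handle -14.8 nut off 12 -> nut mod60 57.2 | moment N 0.14 F [0.7713 2.2041 6.7151] rel [ 0.0664 -0.4097 -2.3114] t 24.7
```

play_rows --targets '[[[0, 0, -0.95], [0.014, 0.345, 0], 0], [[0, 0, -0.95], [0.014, 0.345, 0], 0], [[0, 0, -0.95], [0.014, 0.345, 0], 0], [[0, 0, -0.95], [0.014, 0.345, 0], 0], [[0, 0, -0.95], [0.012, 0.345, 0], 0], [[0, 0, -0.95], [0.012, 0.345, 0], 0]]'

```text
t: 25.3
tool_pos: [0.5811, -0.1398, 0.1153]
eef_rot: [[0.078, 0.992, 0.095], [0.904, -0.111, 0.414], [0.421, 0.053, -0.905]]
contact_force: [-3.7, -1.0, 9.2]
finger_gap: 0.0134
```

```bash
python3 sm.py
```

```text
handle 8.0 nut off -8 -> nut mod60 60.0 | moment N -0.09 F [1.086  3.5285 7.1974] rel [ 1.2979 -0.0151 -2.311 ] t 25.35
```

play_rows --targets '[[[0, 0, -0.95], [0.012, 0.345, 0], 0], [[0, 0, -0.95], [0.012, 0.345, 0], 0], [[0, 0, -0.95], [0.012, 0.345, 0], 0], [[0, 0, -0.95], [0.012, 0.345, 0], 0], [[0, 0, -0.95], [0.012, 0.345, 0], 0], [[0, 0, -0.95], [0.012, 0.345, 0], 0], [[0, 0, -0.95], [0.012, 0.345, 0], 0]]'

```text
t: 26.05
tool_pos: [0.6278, -0.1349, 0.1223]
eef_rot: [[-0.374, 0.923, 0.094], [0.857, 0.306, 0.414], [0.353, 0.235, -0.905]]
contact_force: [-4.6, -0.5, 9.2]
finger_gap: 0.0136
```

```bash
python3 sm.py
```

```text
handle 34.6 nut off 24 -> nut mod60 58.6 | moment N -0.06 F [1.4584 4.1941 9.0743] rel [ 1.5852  0.5902 -2.3566] t 26.1
```

play_rows --targets '[[[0, 0, 0.95], [0.011, -0.345, 0], 0], [[0, 0, 0.95], [0.011, -0.345, 0], 0], [[0, 0, 0.95], [0.011, -0.345, 0], 0]]'

```text
t: 26.4
tool_pos: [0.6086, -0.1399, 0.1183]
eef_rot: [[-0.18, 0.979, 0.096], [0.902, 0.125, 0.413], [0.393, 0.161, -0.905]]
contact_force: [-1.6, 0.7, 7.6]
finger_gap: 0.0137
```

```bash
python3 sm.py
```

```text
handle 22.4 nut off -26 -> nut mod60 56.4 | moment N -0.11 F [4.2351 2.5958 7.5015] rel [ 0.8719  0.5614 -2.3617] t 26.45
```

play_rows --targets '[[[0, 0, 0.95], [0.011, -0.345, 0], 0], [[0, 0, 0.95], [0.011, -0.345, 0], 0], [[0, 0, 0.95], [0.011, -0.345, 0], 0]]'

```text
t: 26.75
tool_pos: [0.5884, -0.1403, 0.116]
eef_rot: [[0.016, 0.995, 0.097], [0.909, -0.055, 0.414], [0.417, 0.081, -0.905]]
contact_force: [-1.2, 0.6, 7.3]
finger_gap: 0.014
```

```bash
python3 sm.py
```

```text
handle 11.1 nut off -16 -> nut mod60 55.1 | moment N 0.24 F [3.7843 0.8084 6.1241] rel [ 1.3966  0.2367 -2.2455] t 26.8
```

play_rows --targets '[[[0, 0, 0.95], [0.011, -0.345, 0], 0], [[0, 0, 0.95], [0.011, -0.345, 0], 0]]'

```text
t: 27.0
tool_pos: [0.5751, -0.1391, 0.1153]
eef_rot: [[0.147, 0.984, 0.098], [0.894, -0.175, 0.413], [0.423, 0.026, -0.906]]
contact_force: [-0.7, -0.2, 7.3]
finger_gap: 0.0138
```

```bash
python3 sm.py
```

```text
handle 3.5 nut off -8 -> nut mod60 55.5 | moment N 0.18 F [3.1462 0.8101 6.7668] rel [ 1.168  -0.0193 -2.2057] t 27.05
```

play_rows --targets '[[[0, 0, 0.95], [0.011, -0.345, 0], 0], [[0, 0, 0.95], [0.011, -0.345, 0], 0]]'

```text
t: 27.25
tool_pos: [0.5618, -0.1361, 0.1153]
eef_rot: [[0.276, 0.956, 0.098], [0.863, -0.291, 0.412], [0.423, -0.029, -0.906]]
contact_force: [0.4, -1.5, 5.4]
finger_gap: 0.0138
```

```bash
python3 sm.py
```

```text
handle -4.1 nut off -2 -> nut mod60 53.9 | moment N 0.37 F [ 2.9323 -0.4318  5.0961] rel [ 1.108  -0.4338 -2.1813] t 27.3
```

play_rows --targets '[[[0, 0, 0.95], [0.011, -0.345, 0], 0], [[0, 0, 0.95], [0.011, -0.345, 0], 0], [[0, 0, 0.95], [0.011, -0.345, 0], 0]]'

```text
t: 27.6
tool_pos: [0.5427, -0.129, 0.1167]
eef_rot: [[0.46, 0.883, 0.098], [0.789, -0.457, 0.412], [0.408, -0.112, -0.906]]
contact_force: [-1.3, -1.8, 7.9]
finger_gap: 0.014
```

```bash
python3 sm.py
```

```text
handle -15.5 nut off 10 -> nut mod60 54.5 | moment N 0.30 F [1.2513 0.7921 8.1634] rel [ 0.5927 -0.4727 -2.0272] t 27.65
```

play_rows --targets '[[[0, 0, 0.95], [0.011, -0.345, 0], 0], [[0, 0, 0.95], [0.011, -0.345, 0], 0]]'

```text
t: 27.85
tool_pos: [0.5308, -0.1219, 0.1185]
eef_rot: [[0.573, 0.814, 0.098], [0.721, -0.557, 0.412], [0.39, -0.165, -0.906]]
contact_force: [1.2, -2.3, 5.5]
finger_gap: 0.0136
```

```bash
python3 sm.py
```

```text
handle -23.1 nut off 16 -> nut mod60 52.9 | moment N 0.41 F [ 0.546  -0.7777  5.1502] rel [ 0.5653 -0.5244 -2.1675] t 27.9
```

play_rows --targets '[[[0, 0, 0.95], [0.011, -0.345, 0], 0], [[0, 0, 0.95], [0.011, -0.345, 0], 0]]'

```text
t: 28.1
tool_pos: [0.5203, -0.114, 0.1212]
eef_rot: [[0.675, 0.732, 0.098], [0.642, -0.647, 0.411], [0.364, -0.214, -0.906]]
contact_force: [-0.4, -1.8, 5.4]
finger_gap: 0.0135
```

```bash
python3 sm.py; python3 -c "
from h import *
d=shot('wrist'); save(d,'x1.png',(200,0,440,130),1.5)"
```

```text
handle -30.6 nut off 24 -> nut mod60 53.4 | moment N 0.18 F [0.0252 1.2406 4.7789] rel [ 0.4123 -0.2607 -2.1538] t 28.15
```

The nut has not moved through the whole fourth swing (53-58° mod 60, drifting with view angle). I need to know whether the dark hexagon stays with the nut or with the handle, so I fit its outer outline in the saved frames.

```bash
cat > hx.py <<'E'
from h import *
from ph import dd
import sys
def hexang(full,C0,cx,cy):
    D=dict(dd,cx=cx,cy=cy,cam_to_world=C0); g=cv2.cvtColor(full,cv2.COLOR_BGR2GRAY).astype(np.float32)
    th=np.radians(np.arange(0,360,2)); rs=np.arange(.012,.0235,.0003); best=None
    rad=[]
    for t in th:
        q=np.array([proj(D,RT+np.array([r*np.cos(t),-r*np.sin(t),-.018])) for r in rs]); 
        v=cv2.remap(g,np.float32(q[:,1:]-200),np.float32(q[:,:1]),1)[:,0]
        ok=q[:,0]>1
        k=[i for i in range(2,len(rs)-2) if ok[i] and v[i-2:i].max()<95 and v[i+1:i+3].min()>=80 and v[i+2]-v[i-2]>25]
        rad.append(rs[k[0]]*1e3 if k else np.nan)
    rad=np.array(rad); ok=~np.isnan(rad)
    A=np.c_[np.ones(len(th)),np.cos(th),np.sin(th),np.cos(6*th),np.sin(6*th)]
    for _ in range(4):
        c=np.linalg.lstsq(A[ok],rad[ok],rcond=None)[0]; e=abs(rad-A@c); ok=ok&(e<2.5*np.nanstd(e[ok])+.1)
    return np.degrees(np.arctan2(c[4],c[3]))/6,np.hypot(c[3],c[4]),ok.sum(),c[:3]
if __name__=="__main__":
    d=shot("wrist"); C0=np.linalg.inv(now())@np.array(d["cam_to_world"])
    for n in sys.argv[1:]:
        f=d["image"][0:130,200:440,::-1].copy() if n=="now" else cv2.resize(cv2.imread(f"pics/{n}.png"),(240,130),interpolation=cv2.INTER_AREA)
        print(n,*hexang(f,C0,d["cx"],d["cy"]))
E
python3 hx.py w6 w7 w8 w9 x1 now
```

```text
w6 0.6523749530803994 0.4505636937185673 53 [17.3793 -0.6317  1.0611]
w7 7.238589658224478 0.2596601375291971 57 [17.0006 -1.0508  1.8018]
w8 20.153246376015087 0.9271612123989456 61 [16.9701 -0.7223  0.3722]
w9 20.30000868646101 0.23095415966840355 46 [17.361  -0.4584  1.9782]
x1 14.795382947879105 0.6508607974704332 57 [16.8028 -1.0781  0.923 ]
now 15.065673146798739 0.5659025994025221 57 [16.6902 -1.1947  0.9049]
```

The hexagon stays with the nut and bears on it in the drive direction (nut +9° to hexagon) while the ratchet gives way. The start angle (28°) and present angle (about 56° mod 60) match nut = 1.6 rad at the start and 3.2 rad now. So the nut is on its dead stop. Now I unload about 10° anticlockwise and lift off along the stud.

play_rows --targets '[[[0, 0, -0.9], [0.013, 0.327, -0.02], 0], [[0, 0, -0.9], [0.013, 0.327, -0.02], 0], [[0, 0, -0.7], [0.01, 0.25, -0.04], 0], [[0, 0, 0], [0, 0, -0.15], 0], [[0, 0, 0], [0, 0, -0.2], 0], [[0, 0, 0], [0, 0, -0.2], 0], [[0, 0, 0], [0, 0, -0.2], 0]]'

```text
t: 28.95
tool_pos: [0.5318, -0.1302, 0.1328]
eef_rot: [[0.538, 0.838, 0.096], [0.744, -0.525, 0.412], [0.396, -0.151, -0.906]]
contact_force: [0.0, -0.2, -3.3]
finger_gap: 0.0142
```

```bash
python3 sm.py
```

```text
handle -20.4 nut off 12 -> nut mod60 51.6 | moment N 0.10 F [-1.8487 -0.6999 -1.4693] rel [ 0.8908 -0.2496 14.8755] t 29.0
```

play_rows --targets '[[[0, 0, 0], [0, 0, -0.4], 0], [[0, 0, 0], [0, 0, -0.6], 0], [[0, 0, 0], [0, 0, -0.9], 0], [[0, 0, 0], [0, 0, -1], 0], [[0, 0, 0], [0, 0, -1], 0]]'

```text
t: 29.5
tool_pos: [0.5246, -0.1628, 0.205]
eef_rot: [[0.537, 0.838, 0.097], [0.745, -0.525, 0.412], [0.396, -0.149, -0.906]]
contact_force: [0.3, -0.3, -4.1]
finger_gap: 0.0141
```

```bash
python3 - <<'E'
from h import *
M=now(); print(M[:3,3],robot.observe()["joint_positions"])
t=shot("top")
print("bottle base",at_z(t,171,200.5,0),"cap",at_z(t,100+101/1.9,140+77/1.9,.165))
W=[T(down(np.radians(30)),[.47,-.08,.37]),T(down(np.radians(6.4)),[.45,.37,.33])]
A=M
for w in W:
    L=np.real(logm(np.linalg.inv(A)@w))
    for k in np.linspace(0,1,5):
        P=A@expm(L*k); print("tcp",P[:3,3],"ring tip",(P@[.131,0,.021,1])[:3],"small",(P@[-.063,0,.021,1])[:3])
    A=screw(A,w)
# clearance: highest fixture point in the top depth
d=t; zs=[]
pts=np.array([at_depth(d,r,c,0) for r in range(100,260,3) for c in range(240,360,3) if d["depth"][r,c]>0]); k=(pts[:,1]>0)&(pts[:,2]<.3); print("fixture max z y>0",pts[k][:,2].max())
E
```

```text
[ 0.5246 -0.1628  0.205 ] [ 0.8089  0.5408 -0.4658  1.7791 -0.2425  0.9579 -0.0491]
bottle base [0.6441 0.3364 0.    ] cap [0.6486 0.3395 0.165 ]
tcp [ 0.5246 -0.1628  0.205 ] ring tip [ 0.597  -0.0566  0.2379] small [ 0.4928 -0.201   0.161 ]
tcp [ 0.5047 -0.1509  0.248 ] ring tip [ 0.59   -0.051   0.2668] small [ 0.4666 -0.1893  0.2095]
tcp [ 0.4886 -0.1327  0.2903] ring tip [ 0.5851 -0.0418  0.2952] small [ 0.4444 -0.17    0.2576]
tcp [ 0.4768 -0.1088  0.3312] ring tip [ 0.5829 -0.0296  0.3228] small [ 0.4272 -0.1438  0.3044]
tcp [ 0.47 -0.08  0.37] ring tip [ 0.5834 -0.0145  0.349 ] small [ 0.4154 -0.1115  0.349 ]
8 rows [[-0.438, -0.657, 0.803], [0.338, -0.731, -0.918]] end err mm [-0.0593 -0.0399  0.0117]
tcp [ 0.4699 -0.08    0.37  ] ring tip [ 0.5834 -0.0145  0.349 ] small [ 0.4154 -0.1116  0.349 ]
tcp [0.4475 0.0311 0.36  ] ring tip [0.5671 0.0846 0.339 ] small [0.39   0.0054 0.339 ]
tcp [0.4367 0.1439 0.35  ] ring tip [0.5611 0.1849 0.329 ] small [0.3769 0.1243 0.329 ]
tcp [0.4375 0.2573 0.34  ] ring tip [0.5655 0.2852 0.319 ] small [0.376  0.2439 0.319 ]
tcp [0.45 0.37 0.33] ring tip [0.5802 0.3846 0.309 ] small [0.3874 0.363  0.309 ]
23 rows [[-0.0, 0.0, 0.257], [0.275, -0.947, 0.087]] end err mm [ 0.1578 -0.0626  0.0166]
fixture max z y>0 0.23125329340458312
```

play_rows --targets '[[[-0.438, -0.657, 0.803], [0.338, -0.731, -0.918], 0], [[-0.438, -0.657, 0.803], [0.338, -0.731, -0.918], 0], [[-0.438, -0.657, 0.803], [0.338, -0.731, -0.918], 0], [[-0.438, -0.657, 0.803], [0.338, -0.731, -0.918], 0], [[-0.438, -0.657, 0.803], [0.338, -0.731, -0.918], 0], [[-0.438, -0.657, 0.803], [0.338, -0.731, -0.918], 0], [[-0.438, -0.657, 0.803], [0.338, -0.731, -0.918], 0], [[-0.438, -0.657, 0.803], [0.338, -0.731, -0.918], 0]]'

```text
t: 30.35
tool_pos: [0.4693, -0.0787, 0.3698]
eef_rot: [[0.867, 0.498, -0.001], [0.498, -0.867, -0.002], [-0.002, 0.001, -1.0]]
contact_force: [0.4, -0.1, -3.6]
finger_gap: 0.0135
```

play_rows --targets '[[[0, 0, 0.257], [0.275, -0.947, 0.087], 0], [[0, 0, 0.257], [0.275, -0.947, 0.087], 0], [[0, 0, 0.257], [0.275, -0.947, 0.087], 0], [[0, 0, 0.257], [0.275, -0.947, 0.087], 0], [[0, 0, 0.257], [0.275, -0.947, 0.087], 0], [[0, 0, 0.257], [0.275, -0.947, 0.087], 0], [[0, 0, 0.257], [0.275, -0.947, 0.087], 0], [[0, 0, 0.257], [0.275, -0.947, 0.087], 0], [[0, 0, 0.257], [0.275, -0.947, 0.087], 0], [[0, 0, 0.257], [0.275, -0.947, 0.087], 0]]'

```text
t: 31.35
tool_pos: [0.4378, 0.116, 0.3513]
eef_rot: [[0.941, 0.337, -0.001], [0.337, -0.941, 0.001], [-0.001, -0.001, -1.0]]
contact_force: [0.1, -0.3, -3.6]
finger_gap: 0.0138
```

```bash
python3 - <<'E'
from h import *
M=now(); print(M,robot.observe()["joint_positions"]); screw(M,T(down(np.radians(6.4)),[.45,.37,.33]))
t=shot("top"); hsv=cv2.cvtColor(t["image"],cv2.COLOR_RGB2HSV)
# nut angle seen free: brass mask size near nut as sanity
E
```

```text
[[ 0.9414  0.3373 -0.0012  0.4378]
 [ 0.3373 -0.9414  0.0006  0.116 ]
 [-0.0009 -0.0009 -1.      0.3513]
 [ 0.      0.      0.      1.    ]] [ 0.1633  0.1213 -0.5628  1.8723  0.0692  1.1683 -1.6501]
13 rows [[-0.001, 0.001, 0.256], [0.275, -0.941, 0.082]] end err mm [-0.1382  0.0286  0.0663]
```

play_rows --targets '[[[0, 0, 0.257], [0.275, -0.945, 0.084], 0], [[0, 0, 0.257], [0.275, -0.945, 0.084], 0], [[0, 0, 0.257], [0.275, -0.945, 0.084], 0], [[0, 0, 0.257], [0.275, -0.945, 0.084], 0], [[0, 0, 0.257], [0.275, -0.945, 0.084], 0], [[0, 0, 0.257], [0.275, -0.945, 0.084], 0], [[0, 0, 0.257], [0.275, -0.945, 0.084], 0], [[0, 0, 0.257], [0.275, -0.945, 0.084], 0]]'

```text
t: 32.2
tool_pos: [0.4383, 0.2731, 0.338]
eef_rot: [[0.98, 0.199, -0.001], [0.199, -0.98, 0.001], [-0.001, -0.001, -1.0]]
contact_force: [0.5, 0.1, -3.2]
finger_gap: 0.0138
```

play_rows --targets '[[[0, 0, 0.257], [0.275, -0.945, 0.084], 0], [[0, 0, 0.257], [0.275, -0.945, 0.084], 0], [[0, 0, 0.257], [0.275, -0.945, 0.084], 0], [[0, 0, 0.257], [0.275, -0.945, 0.084], 0], [[0, 0, 0.257], [0.275, -0.945, 0.084], 0], [[0, 0, 0], [0, 0, 0], 0]]'

```text
t: 32.8
tool_pos: [0.4491, 0.3727, 0.3293]
eef_rot: [[0.993, 0.114, -0.002], [0.114, -0.993, 0.002], [-0.002, -0.003, -1.0]]
contact_force: [-0.1, 1.1, -3.2]
finger_gap: 0.014
```

```bash
python3 - <<'E'
from h import *
M=now(); print(M,robot.observe()["joint_positions"])
d=shot("wrist"); hsv=cv2.cvtColor(d["image"],cv2.COLOR_RGB2HSV); save(d,"m1.png")
m=((hsv[...,0]>100)&(hsv[...,0]<125)&(hsv[...,1]>70)&(hsv[...,2]>50)).astype(np.uint8)
m=cv2.morphologyEx(m,cv2.MORPH_OPEN,np.ones((5,5)))
R,C=np.nonzero(m); P=np.array([at_z(d,r,c,.005) for r,c in zip(R[::5],C[::5])])[:,:2].astype(np.float32)
P=P[(P[:,0]>.3)&(P[:,0]<.68)&(P[:,1]>.22)&(P[:,1]<.5)]
rc=cv2.minAreaRect(P); print("mat",rc); 
r=((hsv[...,0]<6)|(hsv[...,0]>174))&(hsv[...,1]>150)&(hsv[...,2]>80); R,C=np.nonzero(r); Q=np.array([at_z(d,a,b,.018) for a,b in zip(R[::3],C[::3])])[:,:2]; Q=Q[(Q[:,0]>.3)&(Q[:,0]<.6)&(Q[:,1]>.2)&(Q[:,1]<.5)]
print("screwdriver red x,y range",np.percentile(Q,[1,99],0) if len(Q) else None)
print(models.tip_of("mat",d)[:1],models.tip_of("screwdriver",d)[:1])
E
```

```text
[[ 0.9935  0.114  -0.0025  0.4491]
 [ 0.114  -0.9935  0.0025  0.3727]
 [-0.0022 -0.0027 -1.      0.3293]
 [ 0.      0.      0.      1.    ]] [-0.3049  0.4133 -0.6245  1.5942  0.2495  1.2156 -2.4332]
mat ((0.48739492893218994, 0.35894525051116943), (0.233073428273201, 0.14293640851974487), 5.793548583984375)
screwdriver red x,y range [[0.4074 0.2923]
 [0.4941 0.3156]]
[{'position': [138.6, 323.5], 'p': 0.83}] [{'position': [142.1, 358.0], 'p': 0.71}]
```

play_rows --targets '[[[0, 0, 0], [-0.07, -0.11, 1], 0], [[0, 0, 0], [-0.07, -0.11, 1], 0], [[0, 0, 0], [0, 0, 1], 0], [[0, 0, 0], [0, 0, 1], 0], [[0, 0, 0], [0, 0, 1], 0], [[0, 0, 0], [0, 0, 1], 0], [[0, 0, 0], [0, 0, 1], 0], [[0, 0, 0], [0, 0, 1], 0], [[0, 0, 0], [0, 0, 1], 0]]'

```text
t: 33.85
tool_pos: [0.4476, 0.373, 0.1492]
eef_rot: [[0.994, 0.11, -0.0], [0.11, -0.994, 0.0], [-0.0, -0.0, -1.0]]
contact_force: [-0.0, -0.4, -3.6]
finger_gap: 0.0135
```

play_rows --targets '[[[0, 0, 0], [0, 0, 1], 0], [[0, 0, 0], [0, 0, 1], 0], [[0, 0, 0], [0, 0, 1], 0], [[0, 0, 0], [0, 0, 1], 0], [[0, 0, 0], [0, 0, 0.6], 0], [[0, 0, 0], [0, 0, 0.4], 0], [[0, 0, 0], [0, 0, 0.2], 0], [[0, 0, 0], [0, 0, 0], 0]]'

```text
t: 34.65
tool_pos: [0.4471, 0.3742, 0.0458]
eef_rot: [[0.994, 0.111, -0.001], [0.111, -0.994, 0.001], [-0.0, -0.001, -1.0]]
contact_force: [0.4, -0.4, -3.3]
finger_gap: 0.014
```

```bash
python3 - <<'E'
from h import *
o=robot.observe(); print(now(),o["contact_force"],o["joint_positions"])
E
```

```text
[[ 0.9938  0.1109 -0.0005  0.4471]
 [ 0.1109 -0.9938  0.0006  0.3742]
 [-0.0004 -0.0006 -1.      0.0458]
 [ 0.      0.      0.      1.    ]] [ 0.4366 -0.4203 -3.3389] [-0.4346  0.7554 -0.4631  1.8079  0.4967  0.6959 -2.6371]
```

play_rows --targets '[[[0, 0, 0], [0, 0, 0.3], 0], [[0, 0, 0], [0, 0, 0.3], 0], [[0, 0, 0], [0, 0, 0.2], 0], [[0, 0, 0], [0, 0, 0.1], 0], [[0, 0, 0], [0, 0, 0], 0]]'

```text
t: 35.15
tool_pos: [0.4468, 0.3742, 0.0273]
eef_rot: [[0.994, 0.111, -0.001], [0.111, -0.994, 0.0], [-0.001, -0.0, -1.0]]
contact_force: [0.1, -0.4, -2.8]
finger_gap: 0.0137
```

```bash
python3 - <<'E'
from h import *
o=robot.observe(); print(now(),o["contact_force"],o["joint_positions"])
E
```

```text
[[ 0.9938  0.1112 -0.0009  0.4468]
 [ 0.1112 -0.9938  0.0003  0.3742]
 [-0.0009 -0.0004 -1.      0.0273]
 [ 0.      0.      0.      1.    ]] [ 0.1417 -0.4054 -2.7536] [-0.4482  0.7833 -0.4444  1.8098  0.5121  0.6654 -2.6495]
```

Nearly down; creep until it touches, then release gently.

play_rows --targets '[[[0, 0, 0], [0, 0, 0.06], 0], [[0, 0, 0], [0, 0, 0.06], 0], [[0, 0, 0], [0, 0, 0.04], 0], [[0, 0, 0], [0, 0, 0], 0]]' --grip_force 30

```text
t: 35.55
tool_pos: [0.4471, 0.3746, 0.0261]
eef_rot: [[0.994, 0.111, 0.0], [0.111, -0.994, 0.0], [0.0, -0.0, -1.0]]
contact_force: [-3.7, -3.5, 14.2]
finger_gap: 0.0139
```

play_rows --targets '[[[0, 0, 0], [0, 0, -0.05], 0], [[0, 0, 0], [0, 0, 0], 0], [[0, 0, 0], [0, 0, 0], 0.3], [[0, 0, 0], [0, 0, 0], 0.45], [[0, 0, 0], [0, 0, 0], 0.45], [[0, 0, 0], [0, 0, 0], 0.45], [[0, 0, 0], [0, 0, 0], 0.45]]'

```text
t: 36.25
tool_pos: [0.447, 0.3744, 0.0254]
eef_rot: [[0.994, 0.111, -0.001], [0.111, -0.994, 0.001], [-0.001, -0.001, -1.0]]
contact_force: [-0.6, 0.6, -0.6]
finger_gap: 0.0382
```

play_rows --targets '[[[0, 0, 0], [0, 0, -0.3], 0.45], [[0, 0, 0], [0, 0, -0.6], 0.45], [[0, 0, 0], [0, 0, -1], 0.45], [[0, 0, 0], [0, 0, -1], 0.45], [[0, 0, 0], [0, 0, -1], 0.45], [[0, 0, 0], [0, 0, -1], 0.45], [[0, 0, 0], [0, 0, -1], 0.45], [[0, 0, 0], [0, 0, -1], 0.45], [[0, 0, 0], [0, 0, -1], 0.45]]'

```text
t: 37.15
tool_pos: [0.447, 0.3744, 0.1854]
eef_rot: [[0.994, 0.111, 0.0], [0.111, -0.994, 0.001], [0.0, -0.001, -1.0]]
contact_force: [0.1, 0.9, -0.4]
finger_gap: 0.0385
```

```bash
python3 - <<'E'
from h import *
M=now(); print(M[:3,3],robot.observe()["joint_positions"],robot.observe()["t"])
d=shot("wrist"); save(d,"m2.png")
c,s=np.cos(np.radians(6)),np.sin(np.radians(6)); mf=lambda p: np.array([[c,s],[-s,c]])@(np.array(p)[:2]-[.487,.359])
for l in("ring","small_end","spanner","mat"):
    for e in models.tip_of(l,d)[:1]:
        p=at_z(d,*e["position"],.005); print(l,round(e["p"],2),e["position"],p,"mat frame",mf(p))
f=lambda r,c:at_depth(d,r,c,2)
# steel heights along spanner (bar) as flatness check
for x in(-.05,-.02,.01,.04):
    w=np.array([.4468,.3744,0])+(.0292+x)*np.array([.9938,.111,0]); w[2]=.025; q=proj(d,w); print(x,q,f(*q))
E
```

```text
[0.447  0.3744 0.1854] [-0.3567  0.5599 -0.5675  1.7477  0.3609  0.9386 -2.5302] 37.15
ring 0.88 [81.3, 314.3] [0.5518 0.3874 0.005 ] mat frame [0.0674 0.0215]
small_end 0.66 [223.3, 313.5] [0.3977 0.3713 0.005 ] mat frame [-0.0875  0.0215]
spanner 0.98 [157.2, 315.9] [0.475  0.3771 0.005 ] mat frame [-0.0101  0.0193]
mat 0.6 [145.7, 330.6] [0.4892 0.3626 0.005 ] mat frame [0.0025 0.0034]
-0.05 (np.float64(205.1633187199739), np.float64(315.4619638947063)) [0.4261 0.3721 0.0248]
-0.02 (np.float64(177.8303993169889), np.float64(315.4756438870061)) [0.4561 0.3754 0.0255]
0.01 (np.float64(148.95827712209206), np.float64(315.4899368791193)) [0.4858 0.3788 0.0257]
0.04 (np.float64(118.38197491618607), np.float64(315.5048980936444)) [0.5156 0.3821 0.025 ]
```

The spanner lies flat on the mat: bar top at 25 mm all along, rings at mat x +0.067 and -0.088, y 0.02. Before handing in, I check the bare nut's angle from the fixed cameras, comparing the start and present pictures.

```bash
python3 - <<'E'
from h import *
F=fixR(); seat=np.load("seat2.npy")
for n,(r0,c0) in(("top",(175,333)),("side",(191,345))):
    d=shot(n); S=8; acc={}
    for tag in("start","now"):
        im=cv2.imread(f"pics/{n}0.png") if tag=="start" else d["image"][...,::-1].copy()
        cr=cv2.resize(im[r0-14:r0+14,c0-14:c0+14],None,fx=S,fy=S,interpolation=cv2.INTER_CUBIC); h=cv2.cvtColor(cr,cv2.COLOR_BGR2HSV)
        br=(h[...,0]>14)&(h[...,0]<36)&(h[...,1]>70)
        def sil(pts):
            q=np.array([proj(d,p) for p in pts])[:,::-1]; q=((q-[c0-14,r0-14])+.5)*S; m=np.zeros(br.shape,np.uint8); cv2.fillConvexPoly(m,cv2.convexHull(np.int32(q)),1); return m>0
        th=np.radians(np.arange(0,360,20)); res=[]
        for dx in np.arange(-4,4.1,1)*1e-3:
          for dy in np.arange(-4,4.1,1)*1e-3:
            s=seat+F[:,0]*dx+F[:,1]*dy; st=sil([s+F[:,2]*k+.0075*(F[:,0]*np.cos(a)+F[:,1]*np.sin(a)) for a in th for k in(.0165,.027)])
            for a in range(0,60,4):
                p=sil([s+F[:,2]*k+r*(F[:,0]*np.cos(b)+F[:,1]*np.sin(b)) for b in np.radians(a+np.arange(0,360,60)) for k,r in((0,.01386),(.0145,.01386),(.016,.0125))])&~st
                res.append(((p&br).sum()/(p|br).sum(),a,dx*1e3,dy*1e3))
        res.sort(reverse=True); print(n,tag,br.sum(),np.array(res[:4]).round(3).tolist())
E
```

```text
top start 3851 [[0.819, 28.0, 0.0, 3.0], [0.815, 32.0, 0.0, 3.0], [0.806, 24.0, 0.0, 3.0], [0.805, 36.0, 0.0, 3.0]]
top now 4081 [[0.794, 56.0, 0.0, 4.0], [0.787, 4.0, 0.0, 3.0], [0.787, 52.0, 0.0, 4.0], [0.786, 48.0, 0.0, 3.0]]
side start 2327 [[0.721, 4.0, 2.0, 1.0], [0.708, 12.0, 2.0, 1.0], [0.708, 0.0, 2.0, 1.0], [0.706, 8.0, 2.0, 1.0]]
side now 2297 [[0.716, 4.0, 2.0, 1.0], [0.711, 0.0, 2.0, 1.0], [0.706, 56.0, 2.0, 1.0], [0.698, 52.0, 2.0, 1.0]]
```

The top camera gives 28° at the start and 56° now, which agrees with the nut being at its 3.2 rad stop; the side view is too coarse to tell. Handing in.

```bash
python3 -c "
from h import *
print(robot.observe()['contact_force']); print(job.job_done())"
```

```text
[ 0.0918  0.204  -1.1922]
the job is handed in; nothing more can be done
None
```

I fitted the spanner's big ring over the nut and tightened the nut to what I judge is its stop. I then laid the spanner flat on the blue mat and handed the job in at about 37 s. No verdict was reported.

**Nut:** It moved about 47° on each of the first two clockwise swings and not at all on the third and fourth. The wrist and top cameras put it at about 56° mod 60 (wrist readings spread over 53–58°). It was at 28° before. Both readings fit 1.6 rad at the start and the 3.2 rad stop now, but that assumes the nut's zero lies along the slope.

**Spanner:** It lies flat, with its bar top at 25 mm all along. The rings are at mat x +0.067 and -0.088 m, mat y about 0.02 m. The gripper is open and 0.16 m above it. I moved no bystander knowingly, but did not check their positions at the end.

**Checks that disagreed or failed:**
- I never felt a clear dead stop at the handle. On the last two swings the ratchet gave way at only about 0.3 to 0.4 N m, with one reading of 0.7 near the stop post. That the nut is tight therefore rests on its measured angle and its not turning further.
- The side camera was too coarse to show the nut's angle.
- My first attempt at reading the hexagon's angle from the pictures was too noisy to use, so I replaced it with a silhouette fit.

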